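# Scrape the offcuts off the drilling plate

### The arm

A 7-joint arm with a two-finger parallel gripper is mounted at the origin on the work surface. World frame = base frame: x ahead of the robot, y to its left, z up, the work surface at z = 0. Lengths are in m, angles in rad, forces in N, time in s.
With the tool pointing down it reaches from about 0.425 to 0.925 m from the base axis. Payload 6.8 kg.
Tool frame: the origin (TCP) lies between the finger pads, 19 mm behind the fingertips; this is the grasp point; z points along the fingers, y is the line along which they close (so a half turn about z gives the same grasp; the last joint's range is limited). The gripper opens to 85 mm and grips with 20 to 120 N. Pads are 22 mm wide; open, the fingers measure 114 mm over their backs; the gripper's body (76 mm by 85 mm) begins 54 mm behind the grasp point. The pads swing forward as they close: fully open they stand 13 mm farther back than shut.
Start: joints at [1.233, 0.477, 0.022, 1.555, -0.011, 1.109, -0.083], TCP at [0.154, -0.657, 0.25] pointing down, gripper open.
Joint ranges: [-2.96, 2.96], [-0.34, 2.1], [-1.41, 1.46], [0.24, 2.44], [-1.37, 4.51], [0.17, 1.92], [-2.96, 2.96]. Speed limits (rad/s): [2.39, 2.39, 3.14, 3.14, 3.14, 3.14, 3.14].

### API

Orientations are given as a rotation vector (axis times angle).
In Python, from bench import r gives the robot as it stands.
- The arm moves only by the tool move_arm, never from a script. Its argument "rows" is one flat list of numbers, 4 for each row, row after row: the shift along the tool's x, y, z in cm, then the turn about the tool's z in degrees. In form: [tx, ty, tz, twist, tx, ty, tz, twist, ...]. A call has 1 to 10 rows; each row is the pose to reach, as a shift and turn from the pose commanded when the call began, along the tool's axes at that moment; what a row does not reach only later rows make up. A row lasts 1/8 s, in which the tool goes at most 62.5 mm and 10.7 degrees, less where a joint would pass 70% of its speed; a pose out of reach is approached as far as the arm can. A call with a gripper value outside its range is refused whole. "fingers" is the opening, from 0 (shut) to 1 (fully open), set as the call begins (left out, the last holds). The fingers move at their own pace and stop on an object; "newtons" is the grip in N (left out, the last holds). Time passes only in rows, so rows that repeat a pose let the fingers close. It gives the time, the measured TCP pose, the force, the opening and the grip force at its end, in the units of the state.
- r.get_obs(): the state, without advancing time (a new reading comes with each control period).
- r.grab_frame(name): name is "scene" or "top"; returns the picture (400x640x3 uint8, blue, green, red); there is no depth.
- r.camera_params(name): a dict with "fx", "fy", "cx", "cy" (pixels), "k1" (the pictures are not rectified: a ray, as slopes to the right and down, at radius r is drawn at 1 + k1 r^2 times it, then the intrinsics apply), "world_from_camera" (4x4, takes a point from camera to world coordinates). Camera axes: x right, y down, z forward; pixel columns grow to the right and rows downward; lengths in m; the calibration is good to about 2 mm. A picture is of the moment at which its call begins. camera_params takes no time and is no camera call.
- r.hand_in(): hands the job in; it is judged then, once.
The state is a dict: "clock": time; "joints": joint angles; "qvel": joint speeds; "tau": joint torques, N m; "tcp_pos": TCP position; "orientation": TCP orientation; "contact_force": force on the tool from outside, world axes, zero at the start; "moment": the same for the moment, N m; "grip_width": finger opening in m; "gripper_force": force on a finger pad.
Only numpy, scipy, OpenCV 4.12 (cv2) and the standard library are available. Lean on these libraries where they do the work, as an engineer would, in place of code of your own. Each camera call takes 0.05 s, during which the arm holds its last target. There are 200 camera calls.

### The job

Take the orange-handled scraper from its black mat and, with its foot pressed lightly flat on the steel plate of the drilling station, starting behind the offcuts under the overhead rail, draw all five offcuts over the plate's open edge into the yellow trough; move them with the scraper, not the fingers, and do not lean hard on the plate. Then stand the scraper gently back on its foot in the middle of the mat and let go, leaving the glue bottle, mug and tape measure where they are.

Things in the scene. Friction and masses are not known exactly. Their poses are not given: they have to be found in the camera images.
- station: Fixed drilling station; origin at table level under its plate's centre, x away from its trough (about world +y), z up. Level, rigid steel plate, x and y -100 to +100 mm, -x and +x edges open. Its top is set anew each time 45 to 55 mm above the table; the exact height is not reported: find it by touch. Side lips 12 mm high, 190 mm clear between them.
- trough (a point): Middle of the floor of the yellow trough below the plate's open -x edge, fixed to the station (station x -145 mm, 4 mm above the table). Inside it spans station x -185 to -100 mm and y -100 to +100 mm; its walls are 30 mm above the table.
- rail (a point): Middle of the underside of the aluminium rail crossing above the plate, fixed to the station (station x +50, y 0 mm, 250 mm above the table). Rail: 40 mm in x (station x 30 to 70), 290 mm along y, 30 mm thick, a parked carriage on it near y -115 up to 345 mm. Red posts carry it at y 115 to 135 mm on both sides, x 20 to 80 mm.
- mat: Fixed black rubber mat on the table, 130 (x) x 170 (y) x 4 mm; origin at the centre of its underside. The scraper's place.
- scraper: Scraper, 0.35 to 0.65 kg, on the mat; x axis about world +y; origin centred under its steel foot, z up. Foot 30 (x) x 120 (y) x 16 mm; its face at x -15 mm pushes the chips. An orange handle board, 95 mm wide (y), 20 mm thick, leans 35 degrees from vertical towards -x, top about 96 mm up. Pinch it across its thickness, tool tilted 35 degrees along it (fingers down and to +x).
- scraper_grip (a point): Point in the middle of the handle board, 62 mm up the board from the foot: at x -38.6, y 0, z +66.8 mm from the scraper's origin. Good place for the TCP.
- chip0: loose hardwood offcut, about 24 x 17 x 11 mm (11 g), lying flat on the steel plate; origin at the centre of its underside. At the start in the far row, under or just before the overhead rail.
- chip1: loose hardwood offcut, about 24 x 17 x 11 mm (11 g), lying flat on the steel plate; origin at the centre of its underside. At the start in the far row, under or just before the overhead rail.
- chip2: loose hardwood offcut, about 24 x 17 x 11 mm (11 g), lying flat on the steel plate; origin at the centre of its underside. At the start in the far row, under or just before the overhead rail.
- chip3: loose hardwood offcut, about 24 x 17 x 11 mm (11 g), lying flat on the steel plate; origin at the centre of its underside. At the start in the row nearer the trough, in front of the rail.
- chip4: loose hardwood offcut, about 24 x 17 x 11 mm (11 g), lying flat on the steel plate; origin at the centre of its underside. At the start in the row nearer the trough, in front of the rail.
- glue: White glue bottle, 60 mm across, 160 mm high, standing loose; origin at the centre of its underside. Leave it.
- mug: Blue mug, 80 mm across, 90 mm high, standing loose beside the station; origin at the centre of its underside. Leave it.
- tape: Yellow and black tape measure, 75 x 40 x 65 mm, standing loose; origin at the centre of its underside. Leave it.

How it is judged:
By the outcome, as a careful person would: the job done as asked, in the order asked, and still so for the second after the job is handed in, with the robot touching nothing.
It also fails if it takes over 58 s, if anything falls off the work surface, if the arm or the gripper's body presses on something with over 40 N, if the wrist force passes 120 N, or if a joint passes its speed limit or range.

## Working session

There is one attempt and no reset: what is moved stays moved. The work goes in short steps, Python scripts to look and compute and a tool call to move; the robot and the scene stay as the last step left them, time stands still between calls to the robot, and variables do not carry over. Pictures are saved under pics/ and viewed, at most 10 in all, crops included, and the job is handed in when it is done.

Besides the shell and the picture viewer there is one more tool, called after "Call:" as a command line: name --argument value ..., lists and objects as JSON in quotes. move_arm: Moves the arm, as the interface text tells. Its arguments: {"type":"object","properties":{"rows":{"type":"array"},"fingers":{"type":"number"},"newtons":{"type":"number"}},"required":["rows"]}

```bash
mkdir -p pics; ls; cat > h.py <<'E'
import numpy as np, cv2
from bench import r
from scipy.spatial.transform import Rotation as R
def ray(n,u,v):
    c=r.camera_params(n); d=np.array([(u-c["cx"])/c["fx"],(v-c["cy"])/c["fy"]]); s=d.copy()
    for _ in range(20): s=d/(1+c["k1"]*(s@s))
    T=np.array(c["world_from_camera"]); return T[:3,3],T[:3,:3]@np.array([s[0],s[1],1])
def at(n,u,v,z):
    o,d=ray(n,u,v); return o+d*(z-o[2])/d[2]
def proj(n,p):
    c=r.camera_params(n); T=np.array(c["world_from_camera"]); q=T[:3,:3].T@(np.array(p)-T[:3,3]); s=q[:2]/q[2]
    s=s*(1+c["k1"]*(s@s)); return s*[c["fx"],c["fy"]]+[c["cx"],c["cy"]]
E
python3 - <<'E'
from h import *
for n in("scene","top"):
    f=r.grab_frame(n); cv2.imwrite(f"pics/{n}0.png",f)
    c=r.camera_params(n); print(n,c["fx"],c["k1"],np.round(c["world_from_camera"],3).tolist())
o=r.get_obs(); print(o)
E
```

```text
pics
scene 402.639997097147 -0.006583724157510059 [[0.171, 0.816, -0.553, 1.118], [0.985, -0.135, 0.105, -0.146], [0.011, -0.562, -0.827, 0.98], [0.0, 0.0, 0.0, 1.0]]
top 399.5314262588949 0.028522911888125963 [[0.016, -0.994, 0.113, 0.468], [-0.999, -0.012, 0.035, -0.04], [-0.033, -0.113, -0.993, 1.21], [0.0, 0.0, 0.0, 1.0]]
{'clock': 0.1, 'joints': array([ 1.2329047 ,  0.47771224,  0.02232931,  1.55635324, -0.01150361,
        1.10930433, -0.08307139]), 'qvel': array([-0.00134431, -0.00175274,  0.00147595, -0.00137648,  0.00037732,
        0.00030382,  0.00031108]), 'tau': array([ 3.29692208e-03, -5.97762144e+01,  1.61303803e+00, -2.81957334e+01,
        1.27452443e-02,  4.99940623e-03,  2.62388255e-05]), 'tcp_pos': array([ 0.15363262, -0.65676374,  0.24912586]), 'orientation': array([-3.11925730e+00, -3.60068072e-01,  4.68466653e-04]), 'contact_force': array([-0.37649669,  0.46248898, -0.85298256]), 'moment': array([-0.02877715,  0.04499938, -0.00481905]), 'gripper_force': 0.0, 'grip_width': 0.08514107375394646}
```

View pics/scene0.png

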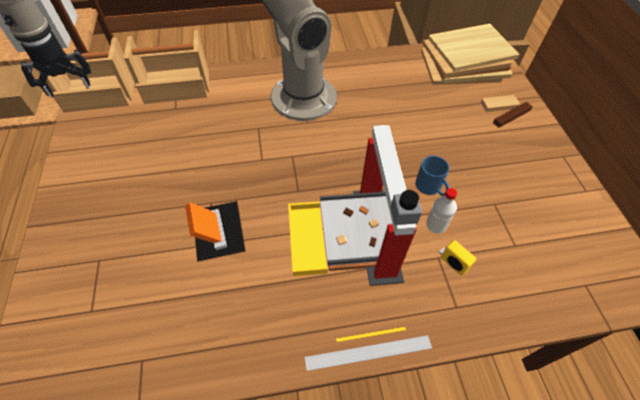

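View pics/top0.png

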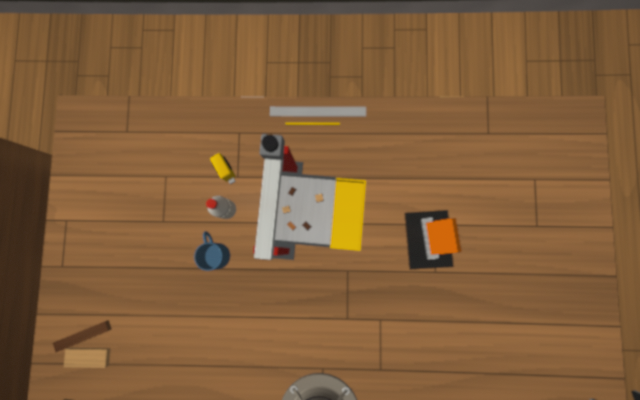

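Scene and top both show it. In the top picture the station is at about (310,212), the trough at (348,214), the mat at (429,240) and the scraper handle at (442,237). The glue, mug and tape are left of the rail at (220,207), (212,254) and (222,167). Next I'll enlarge both.

```bash
python3 - <<'E'
from h import *
t=cv2.imread("pics/top0.png"); s=cv2.imread("pics/scene0.png")
a=cv2.resize(t[150:280,240:380],None,fx=4,fy=4,interpolation=cv2.INTER_CUBIC) #560x520
cv2.imwrite("pics/c1.png",a)
b=cv2.resize(t[200:280,395:470],None,fx=5,fy=5,interpolation=cv2.INTER_CUBIC) #375x400
d=cv2.resize(s[190:270,175:255],None,fx=5,fy=5,interpolation=cv2.INTER_CUBIC)
cv2.imwrite("pics/c2.png",np.hstack([b,d]))
E
```

```text
(no output)
```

View pics/c1.png

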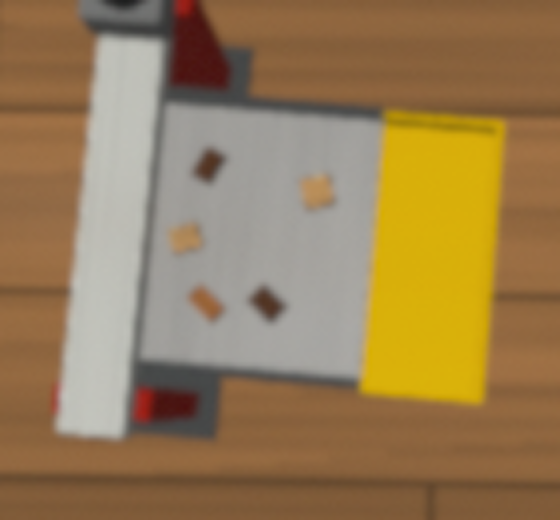

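View pics/c2.png

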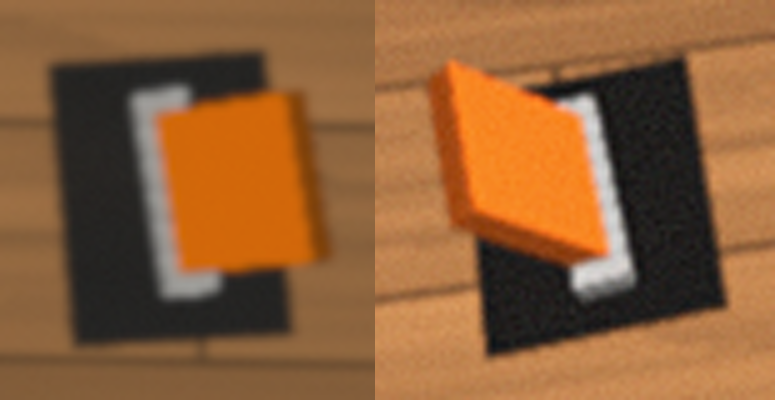

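In c1 (top crop ×4, origin 240,150):
- The plate/trough edge runs (384,112)–(361,390) and the trough's outer corners are (505,120) and (484,403).
- The rail's front edge runs (165,38)–(125,438).
- The chips are at (209,165), (316,190), (184,238), (206,302) and (267,303).

In c2 (top crop ×5, origin 395,200):
- The mat corners are (50,65), (264,52), (291,330) and (75,345).
- The foot top corners are (130,95), (188,86), (220,290) and (162,300).

```bash
python3 - <<'E'
from h import *
from scipy.optimize import least_squares
c1=lambda u,v:(240-.375+u/4,150-.375+v/4); c2=lambda u,v:(395-.4+u/5,200-.4+v/5); c3=lambda u,v:(175-.4+(u-375)/5,190-.4+v/5)
def fit(name,pts,x0):
    def P(p,m):
        c,s=np.cos(p[2]),np.sin(p[2]); return [p[0]+c*m[0]-s*m[1],p[1]+s*m[0]+c*m[1],m[2]]
    f=lambda p:np.concatenate([proj(n,P(p,m))-px for n,px,m in pts])
    q=least_squares(f,x0); print(name,np.round(q.x[:2],4),"yaw deg",round(np.degrees(q.x[2]),2),"res px",np.round(q.fun,1)); return q.x
T="top";S="scene"
st=fit("station",[(T,c1(384,112),(-.1,.1,.05)),] and [
 (T,c1(505,120),(-.188,.103,.03)),(T,c1(484,403),(-.188,-.103,.03)),
 (T,c1(125,438),(.03,-.145,.28)),(T,c1(58,432),(.07,-.145,.28)),
 (T,c1(384,112),(-.1,.1,.05)),(T,c1(361,387),(-.1,-.1,.05))],[.55,0,1.57])
mt=fit("mat",[(T,c2(50,65),(.065,.085,.004)),(T,c2(264,52),(-.065,.085,.004)),(T,c2(291,330),(-.065,-.085,.004)),(T,c2(75,345),(.065,-.085,.004)),
 (S,c3(685,60),(.065,-.085,.004)),(S,c3(725,305),(.065,.085,.004)),(S,c3(488,355),(-.065,.085,.004))],[.5,-.35,1.57])
for p in [(50,65),(264,52),(291,330),(75,345)]: print(np.round(at(T,*c2(*p),.004),3))
import itertools
sc=fit("scraper",[(T,c2(130,95),(.015,.06,.02)),(T,c2(188,86),(-.015,.06,.02)),(T,c2(220,290),(-.015,-.06,.02)),(T,c2(162,300),(.015,-.06,.02))],[.5,-.35,1.57])
for p in [(130,95),(188,86),(220,290),(162,300)]: print(np.round(at(T,*c2(*p),.02),4))
sc2=fit("scraper S",[(S,c3(595,93),(.015,-.06,.02)),(S,c3(635,275),(.015,.06,.02)),(S,c3(577,292),(-.015,.06,.02))],[.5,-.35,1.57])
for p in [(209,165),(316,190),(184,238),(206,302),(267,303)]:
    w=at(T,*c1(*p),.061); d=w[:2]-st[:2]; c,s=np.cos(st[2]),np.sin(st[2]); print("chip st",np.round([c*d[0]+s*d[1],-s*d[0]+c*d[1]],4))
E
```

```text
station [ 0.4595 -0.0474] yaw deg 177.62 res px [  9.5  11.7 -54.3 -62.6   3.9   4.1  19.4  23.2  38.1  42.7 -24.9 -29.8]
mat [ 0.5093 -0.2923] yaw deg 235.49 res px [ 49.5  14.2 -29.9  -8.1 -67.4 -17.5  12.5   5.2 -13.   -3.6 -54.5  -6.4
  33.7   2. ]
[ 0.583 -0.248  0.004]
[ 0.593 -0.375  0.004]
[ 0.428 -0.387  0.004]
[ 0.417 -0.261  0.004]
scraper [ 0.5076 -0.3175] yaw deg -81.95 res px [ 10.8  -1.4 -10.9   1.6 -10.9   1.5  10.9  -1.8]
[ 0.5644 -0.2922  0.02  ]
[ 0.5702 -0.3261  0.02  ]
[ 0.451  -0.3426  0.02  ]
[ 0.4446 -0.3091  0.02  ]
scraper S [ 0.5111 -0.3017] yaw deg 262.27 res px [  0.8   0.5 -11.8   1.5  11.1  -2.2]
chip st [-0.172  -0.1421]
chip st [-0.1578 -0.0631]
chip st [-0.1177 -0.1568]
chip st [-0.0722 -0.1377]
chip st [-0.0739 -0.0936]
```

```bash
cat > fit.py <<'E'
from h import *
from scipy.optimize import least_squares
c1=lambda u,v:(240-.375+u/4,150-.375+v/4); c2=lambda u,v:(395-.4+u/5,200-.4+v/5); c3=lambda u,v:(175-.4+(u-375)/5,190-.4+v/5)
def P(p,m):
    c,s=np.cos(p[2]),np.sin(p[2]); return [p[0]+c*m[0]-s*m[1],p[1]+s*m[0]+c*m[1],m[2]]
def fit(name,pts,x0):
    f=lambda p:np.concatenate([proj(n,P(p,(m[0],-m[1],m[2])))-px for n,px,m in pts])
    q=least_squares(f,x0); print(name,np.round(q.x[:2],4),"yaw deg",round(np.degrees(q.x[2]),2),"res px",np.round(q.fun,1)); return q.x
T="top";S="scene"
st=fit("station",[
 (T,c1(505,120),(-.188,.103,.03)),(T,c1(484,403),(-.188,-.103,.03)),
 (T,c1(125,438),(.03,-.145,.28)),(T,c1(58,432),(.07,-.145,.28)),
 (T,c1(384,112),(-.1,.1,.05)),(T,c1(361,387),(-.1,-.1,.05))],[.55,0,1.57])
mt=fit("mat",[(T,c2(50,65),(.065,.085,.004)),(T,c2(264,52),(-.065,.085,.004)),(T,c2(291,330),(-.065,-.085,.004)),(T,c2(75,345),(.065,-.085,.004)),
 (S,c3(685,60),(.065,-.085,.004)),(S,c3(725,305),(.065,.085,.004)),(S,c3(488,355),(-.065,.085,.004))],[.5,-.35,1.57])
sc=fit("scraper",[(T,c2(130,95),(.015,.06,.02)),(T,c2(188,86),(-.015,.06,.02)),(T,c2(220,290),(-.015,-.06,.02)),(T,c2(162,300),(.015,-.06,.02))],[.5,-.35,1.57])
sc2=fit("scraper S",[(S,c3(595,93),(.015,-.06,.02)),(S,c3(635,275),(.015,.06,.02)),(S,c3(577,292),(-.015,.06,.02))],[.5,-.35,1.57])
for p in [(209,165),(316,190),(184,238),(206,302),(267,303)]:
    w=at(T,*c1(*p),.061); d=w[:2]-st[:2]; c,s=np.cos(st[2]),np.sin(st[2]); print("chip st",np.round([c*d[0]+s*d[1],-s*d[0]+c*d[1]],4))
# handle board corners check, scraper frame: board top at 96mm up
t=np.radians(35);L=.062;g=np.array([-.0386,.0668])
ax=np.array([-np.sin(t),np.cos(t)]);nr=np.array([np.cos(t),np.sin(t)])
for n in(T,S):
  for yy in(.0475,-.0475):
    for k in(1,-1):
      b=g+ax*.03*1+nr*.01*k; print(n,yy,k,np.round(proj(n,P(sc,(b[0],yy,b[1]+.004))),1))
for n,px in((T,c2(303,95)),(T,c2(330,258)),(S,c3(447,60)),(S,c3(455,225))): print(n,px)
E
python3 fit.py
```

```text
station [0.5869 0.0665] yaw deg 85.7 res px [-0.4  0.8 -0.6 -0.7  0.3  0.1 -0.   0.1  0.4  0.2  0.2 -0.5]
mat [ 0.5062 -0.3183] yaw deg 94.34 res px [-0.4 -0.9  0.5 -1.1  0.7  0.6 -0.5  0.1  0.2 -1.4  0.6 -0.2 -0.6  0.2]
scraper [ 0.5075 -0.3175] yaw deg 98.09 res px [ 0.7 -0.1 -0.8  0.4 -0.6  0.2  0.7 -0.5]
scraper S [ 0.5114 -0.3171] yaw deg 97.93 res px [ 0.1  0.7 -0.3 -0.1  0.2 -0.5]
chip st [ 0.0247 -0.0487]
chip st [-0.0547 -0.0371]
chip st [0.0375 0.0061]
chip st [0.017  0.0509]
chip st [-0.027   0.0478]
top 0.0475 1 [456.9 252.4]
top 0.0475 -1 [461.6 251.6]
top -0.0475 1 [451.1 217.8]
top -0.0475 -1 [455.9 217.4]
scene 0.0475 1 [189.6 200.6]
scene 0.0475 -1 [184.5 204.5]
scene -0.0475 1 [194.8 230.2]
scene -0.0475 -1 [189.4 234.2]
top (455.20000000000005, 218.6)
top (460.6, 251.2)
scene (189.0, 201.6)
scene (190.6, 234.6)
```

The scraper needs a 35° tool tilt, but rows only give shifts and a turn about the tool's z. I'll test how the arm treats poses inside its near reach limit. Fingers tilted inward there would point to about +y, which is the direction I need.

Call:
move_arm --rows '[0,-6,0,0,0,-12,0,0,0,-18,0,0,0,-24,0,0,0,-28,0,0,0,-30,0,0,0,-32,0,0]'

```text
clock: 0.98
tcp_pos: [0.0809, -0.3455, 0.2502]
orientation: [3.12, 0.36, 0.0]
contact_force: [0.1, -1.0, 0.2]
grip_width: 0.0854
gripper_force: 0.0
```

```bash
cat >> h.py <<'E'
def st():
    o=r.get_obs(); m=R.from_rotvec(o["orientation"]).as_matrix(); t=m[:,2]
    print(round(o["clock"],2),"tcp",np.round(o["tcp_pos"],4),"z",np.round(t,3),"tilt",round(np.degrees(np.arccos(-t[2])),2),"tdir",round(np.degrees(np.arctan2(t[1],t[0])),1),"x",np.round(m[:,0],3),"j",np.round(o["joints"],3),"F",np.round(o["contact_force"],1),"w",round(o["grip_width"],4),"g",round(o["gripper_force"],1)); return o,m
E
python3 -c "
from h import *
st()"
```

```text
0.97 tcp [ 0.0809 -0.3455  0.2502] z [ 0.    -0.001 -1.   ] tilt 0.05 tdir -66.6 x [0.974 0.228 0.   ] j [ 1.203 -0.071 -0.036  2.247 -0.003  0.964 -0.173] F [ 0.1 -1.   0.2] w 0.0854 g 0.0
```

Call:
move_arm --rows '[0,-3,0,0,0,-6,0,0,0,-9,0,0,0,-12,0,0,0,-15,0,0,0,-15,0,0]'

```text
clock: 1.72
tcp_pos: [0.0511, -0.2163, 0.2485]
orientation: [-3.108, -0.361, 0.002]
contact_force: [0.6, -0.4, -0.7]
grip_width: 0.0855
gripper_force: 0.0
```

```bash
python3 -c "
from h import *
st()"
```

```text
1.73 tcp [ 0.0511 -0.2163  0.2485] z [-0.003  0.013 -1.   ] tilt 0.74 tdir 103.1 x [0.973 0.229 0.   ] j [ 1.621 -0.337 -0.411  2.434 -0.156  1.037 -0.027] F [ 0.6 -0.4 -0.7] w 0.0855 g 0.0
```

Call:
move_arm --rows '[0,-3,0,0,0,-6,0,0,0,-9,0,0,0,-12,0,0,0,-12,0,0]'

```text
clock: 2.35
tcp_pos: [0.0267, -0.1894, 0.2553]
orientation: [-2.998, -0.288, -0.078]
contact_force: [-0.5, 0.1, 0.5]
grip_width: 0.0854
gripper_force: 0.0
```

```bash
python3 -c "
from h import *
st()"
```

```text
2.35 tcp [ 0.0267 -0.1894  0.2553] z [ 0.039  0.133 -0.99 ] tilt 7.96 tdir 73.7 x [0.98  0.186 0.063] j [ 1.45  -0.336 -0.159  2.435 -0.137  1.161 -0.015] F [-0.5  0.1  0.5] w 0.0854 g 0.0
```

It does tilt, by 8° so far. I'll check whether the tilt stays when I move back out.

Call:
move_arm --rows '[0,4,0,0,0,8,0,0,0,8,0,0]'

```text
clock: 2.72
tcp_pos: [0.0531, -0.2682, 0.2456]
orientation: [-2.991, -0.341, -0.078]
contact_force: [-0.5, 0.6, 0.3]
grip_width: 0.0852
gripper_force: 0.0
```

```bash
python3 -c "
from h import *
st()"
```

```text
2.73 tcp [ 0.0531 -0.2682  0.2456] z [ 0.037  0.134 -0.99 ] tilt 8.01 tdir 74.7 x [0.973 0.22  0.066] j [ 1.408 -0.137 -0.154  2.324 -0.111  1.073 -0.029] F [-0.5  0.6  0.3] w 0.0852 g 0.0
```

The tilt persists: the commanded pose is the one actually reached. So I'll build it up with inward pushes from a lower position, where there is more room in front of the base. A helper will convert world shifts into tool shifts.

```bash
cat >> h.py <<'E'
def sh(m,*ds):
    for d in ds: print("shift cm",np.round(m.T@np.array(d,float)*100,1).tolist())
E
python3 -c "
from h import *
o,m=st(); p=o['tcp_pos']; t=np.array([.085,-.31,.13])
d=np.radians(106); sh(m,t-p,t-p+.2*np.array([np.cos(d),np.sin(d),0]))"
```

```text
2.73 tcp [ 0.0531 -0.2682  0.2456] z [ 0.037  0.134 -0.99 ] tilt 8.01 tdir 74.7 x [0.973 0.22  0.066] j [ 1.408 -0.137 -0.154  2.324 -0.111  1.073 -0.029] F [-0.5  0.6  0.3] w 0.0852 g 0.0
shift cm [1.4, 6.2, 11.0]
shift cm [0.3, -13.6, 13.4]
```

Call:
move_arm --rows '[0.7,3.1,5.5,0,1.4,6.2,11,0,1,-4,12,0,0.3,-13.6,13.4,0,0.3,-13.6,13.4,0,0.3,-13.6,13.4,0]'

```text
clock: 3.48
tcp_pos: [0.0627, -0.2503, 0.1317]
orientation: [-2.938, -0.338, -0.078]
contact_force: [-0.6, -0.0, 0.2]
grip_width: 0.0855
gripper_force: 0.0
```

```bash
python3 -c "
from h import *
o,m=st(); p=o['tcp_pos']
d=np.radians(106); sh(m,.2*np.array([np.cos(d),np.sin(d),0]))"
```

```text
3.48 tcp [ 0.0627 -0.2503  0.1317] z [ 0.031  0.187 -0.982] tilt 10.94 tdir 80.6 x [0.973 0.22  0.073] j [ 2.211  0.203 -1.058  2.418  0.101  0.786 -0.271] F [-0.6 -0.   0.2] w 0.0855 g 0.0
shift cm [-1.1, -19.7, 3.4]
```

Call:
move_arm --rows '[-0.5,-6,1.0,0,-1,-12,2,0,-1.1,-19.7,3.4,0,-1.1,-19.7,3.4,0,-1.1,-19.7,3.4,0]'

```text
clock: 4.1
tcp_pos: [0.0232, -0.1902, 0.1978]
orientation: [-2.902, -0.331, -0.084]
contact_force: [7.4, -1.1, -1.9]
grip_width: 0.0854
gripper_force: 0.0
```

```bash
python3 -c "
from h import *
o,m=st(); p=o['tcp_pos']
d=np.radians(106); sh(m,.2*np.array([np.cos(d),np.sin(d),0]))"
```

```text
4.1 tcp [ 0.0232 -0.1902  0.1978] z [ 0.032  0.222 -0.974] tilt 12.98 tdir 81.9 x [0.973 0.216 0.081] j [ 2.89  -0.338 -1.279  2.436 -0.381  1.077  0.548] F [ 7.4 -1.1 -1.9] w 0.0854 g 0.0
shift cm [-1.2, -19.5, 4.1]
```

```bash
python3 -c "
from h import *
o,m=st(); p=o['tcp_pos']; t=np.array([.12,-.39,.08])
d=np.radians(107); sh(m,(np.array([.12,-.43,.2])-p),t-p,t-p+.35*np.array([np.cos(d),np.sin(d),0]))"
```

```text
4.1 tcp [ 0.0232 -0.1902  0.1978] z [ 0.032  0.222 -0.974] tilt 12.98 tdir 81.9 x [0.973 0.216 0.081] j [ 2.89  -0.338 -1.279  2.436 -0.381  1.077  0.548] F [ 7.4 -1.1 -1.9] w 0.0854 g 0.0
shift cm [4.3, 25.0, -5.2]
shift cm [4.2, 23.7, 7.3]
shift cm [1.4, -10.5, 14.5]
```

Call:
move_arm --rows '[1,6,-1,0,2,12,-2.5,0,3,18,0,0,4.2,23.7,4,0,4.2,23.7,7.3,0,4.2,23.7,7.3,0]'

```text
clock: 4.85
tcp_pos: [0.063, -0.2526, 0.2276]
orientation: [-2.946, -0.334, -0.092]
contact_force: [-0.5, -0.5, 0.5]
grip_width: 0.0856
gripper_force: 0.0
```

```bash
python3 -c "
from h import *
o,m=st(); p=o['tcp_pos']
d=np.radians(107); sh(m,.4*np.array([np.cos(d),np.sin(d),0]))"
```

```text
4.85 tcp [ 0.063  -0.2526  0.2276] z [ 0.042  0.181 -0.983] tilt 10.68 tdir 77.0 x [0.973 0.216 0.081] j [ 2.954 -0.337 -1.409  2.299 -0.413  1.128  0.463] F [-0.5 -0.5  0.5] w 0.0856 g 0.0
shift cm [-3.1, -39.4, 6.4]
```

Call:
move_arm --rows '[0,4,-4,0,0,8,-8,0,0,10,-10,0,0,12,-12,0]'

```text
clock: 5.35
tcp_pos: [0.0858, -0.3923, 0.3267]
orientation: [-2.946, -0.335, -0.098]
contact_force: [0.2, 0.7, 0.4]
grip_width: 0.0855
gripper_force: 0.0
```

```bash
python3 -c "
from h import *
o,m=st(); p=o['tcp_pos']"
```

```text
5.35 tcp [ 0.0858 -0.3923  0.3267] z [ 0.045  0.18  -0.983] tilt 10.7 tdir 75.9 x [0.972 0.217 0.084] j [ 2.479  0.244 -1.348  1.909  0.122  1.326 -0.262] F [0.2 0.7 0.4] w 0.0855 g 0.0
```

```bash
cat > fk.py <<'E'
import numpy as np
from scipy.spatial.transform import Rotation as R
from scipy.optimize import least_squares
import itertools
J=np.array([[1.2329,.4777,.0223,1.5564,-.0115,1.1093,-.0831],[1.203,-.071,-.036,2.247,-.003,.964,-.173],[1.621,-.337,-.411,2.434,-.156,1.037,-.027],[1.45,-.336,-.159,2.435,-.137,1.161,-.015],[1.408,-.137,-.154,2.324,-.111,1.073,-.029],[2.211,.203,-1.058,2.418,.101,.786,-.271],[2.89,-.338,-1.279,2.436,-.381,1.077,.548],[2.954,-.337,-1.409,2.299,-.413,1.128,.463],[2.479,.244,-1.348,1.909,.122,1.326,-.262]])
P=np.array([[.1536,-.6568,.2491],[.0809,-.3455,.2502],[.0511,-.2163,.2485],[.0267,-.1894,.2553],[.0531,-.2682,.2456],[.0627,-.2503,.1317],[.0232,-.1902,.1978],[.063,-.2526,.2276],[.0858,-.3923,.3267]])
Z=np.array([[0,0,-1],[0,0,-1],[-.003,.013,-1],[.039,.133,-.99],[.037,.134,-.99],[.031,.187,-.982],[.032,.222,-.974],[.042,.181,-.983],[.045,.18,-.983]])
def fk(j,p,s):
    h,L1,L2,L3,c=p; z=lambda a:R.from_euler("z",a); y=lambda a:R.from_euler("y",a); e=np.array([0,0,1])
    A=z(s[0]*j[0]+c)*y(j[1]); E=h*e+A.apply(L1*e); B=A*z(s[1]*j[2])*y(j[3]); W=E+B.apply(L2*e); C=B*z(s[2]*j[4])*y(j[5]); return E,W,W+C.apply(L3*e),C.apply(e),C
if __name__=="__main__":
  for s in itertools.product((1,-1),repeat=3):
    best=min((least_squares(lambda p:np.concatenate([np.r_[fk(j,p,s)[2]-q,.1*(fk(j,p,s)[3]-zz)] for j,q,zz in zip(J,P,Z)]),[.3,.54,.48,.3,c0]) for c0 in(-2.6,-.1,2.6,3.1)),key=lambda q:q.cost)
    print(s,np.round(best.x,4),best.cost, np.abs(best.fun).max())
E
python3 fk.py
```

```text
(1, 1, 1) [0.4087 0.5416 0.4687 0.4317 3.7347] 0.003708553175591261 0.03152139519161509
(1, 1, -1) [-0.0116  0.585   0.4277  0.0769 -2.6127] 0.013358660994099688 0.06826031072165464
(1, -1, 1) [0.0973 0.5554 0.1992 0.3023 3.4522] 0.4193696238449737 0.5305061356651749
(1, -1, -1) [1.1764 0.3709 0.2791 1.1502 3.6875] 0.394868137305212 0.5215395194575911
(-1, 1, 1) [ 1.2043  0.3575  0.2848  1.1622 -0.0787] 0.3923005560195219 0.5268408678925325
(-1, 1, -1) [0.1094 0.5415 0.203  0.2987 0.167 ] 0.41899815633057086 0.47255432142528536
(-1, -1, 1) [ 0.006   0.5819  0.431   0.0907 -0.0878] 0.012492253200180811 0.06687404605793904
(-1, -1, -1) [ 0.3801  0.5263  0.4655  0.3898 -0.1472] 0.0032686172816555037 0.03910775604468088
```

```bash
cat > fk2.py <<'E'
from fk import J,P,Z,R,np,least_squares
e=np.eye(3)
def fk(j,p,s):
    z=lambda a:R.from_euler("z",s*a); y=lambda a:R.from_euler("y",a)
    A=R.from_euler("z",s*j[0]+p[4])*y(j[1]); E=np.array([p[5]*0,0,p[0]])+R.from_euler("z",s*j[0]+p[4]).apply([0,p[5],0])+A.apply([p[6],p[7],p[1]])
    B=A*z(j[2])*y(j[3]); W=E+B.apply([p[8],p[9],p[2]]); C=B*z(j[4])*y(j[5]); return E,W,W+C.apply([p[10],p[11],p[3]]),C
def run(s,c0,J,P,Z):
    return least_squares(lambda p:np.concatenate([np.r_[fk(j,p,s)[2]-q,.1*(fk(j,p,s)[3].apply(e[2])-zz)] for j,q,zz in zip(J,P,Z)]+[.02*p[5:]]),[.38,.54,.47,.38,c0]+[0]*7)
if __name__=="__main__":
  for s,c0 in((1,-2.5),(-1,-.1)):
    q=run(s,c0,J,P,Z); print(s,np.round(q.x,3),q.cost,np.abs(q.fun[:54]).max())
E
python3 fk2.py
```

```text
1 [ 0.331  0.548  0.476  0.366 -2.657  0.012  0.004  0.012 -0.01   0.021
  0.009 -0.   ] 0.001867422650585193 0.028814798528378358
-1 [ 0.287  0.542  0.473  0.308 -0.    -0.015  0.    -0.015  0.    -0.031
  0.    -0.001] 5.093700775620668e-07 0.00021762239993178278
```

The FK model is exact to 0.2 mm (azimuth = −j1). Next I'll guess the controller as bounded least-squares IK, check it against the moves made so far, and use it to plan the tilting.

```bash
cat > sim.py <<'E'
from fk2 import *
q=run(-1,-.1,J,P,Z).x
lo=np.array([-2.96,-.34,-1.41,.24,-1.37,.17,-2.96])+.003;hi=np.array([2.96,2.1,1.46,2.44,4.51,1.92,2.96])-.003
vm=.7*np.array([2.39,2.39]+[3.14]*5)/8
# tool frame: C * Rz(-j7) * const
C0=lambda j:fk(j,q,-1)[3]*R.from_euler("z",-j[6])
x0=R.from_rotvec([-3.1192573,-.36006807,.0004685]); K=C0(np.array([1.2329047,.47771224,.02232931,1.55635324,-.01150361,1.10930433,-.08307139])).inv()*x0
def pose(j): return fk(j,q,-1)[2],C0(j)*K
def row(j,tp,tR,w,reg,cl):
    p,o=pose(j); dp=tp-p; n=np.linalg.norm(dp); 
    f=min(1,.0625/n) if n>0 else 1
    rv=(tR*o.inv()).as_rotvec(); a=np.linalg.norm(rv); g=min(1,.187/a) if a>0 else 1
    if cl: f=g=min(f,g)
    P_=p+f*dp; R_=R.from_rotvec(g*rv)*o
    l=np.maximum(lo,j-vm) if cl<2 else lo; h=np.minimum(hi,j+vm) if cl<2 else hi
    l=np.minimum(l,j-1e-6);h=np.maximum(h,j+1e-6)
    def F(x):
        pp,oo=pose(x); return np.r_[pp-P_,w*(oo*R_.inv()).as_rotvec(),reg*(x-j)]
    return least_squares(F,j,bounds=(l,h),max_nfev=30).x
def call(j,rows,w,reg=.01,cl=1):
    p,o=pose(j)
    for t in rows: j=row(j,p+o.apply(np.array(t[:3])/100),o*R.from_euler("z",t[3],degrees=True),w,reg,cl)
    return j
def info(j):
    p,o=pose(j); z=o.apply([0,0,1]); return np.round(p,3),"tilt %.1f @%.0f"%(np.degrees(np.arccos(-z[2])),np.degrees(np.arctan2(z[1],z[0]))),np.round(j,2)
if __name__=="__main__":
  print("K",np.round(K.as_rotvec(),3))
  C=[[[0,-y,0,0] for y in(3,6,9,12,15,15)],[[0,-y,0,0] for y in(3,6,9,12,12)],[[0,4,0,0],[0,8,0,0],[0,8,0,0]],
   [[.7,3.1,5.5,0],[1.4,6.2,11,0],[1,-4,12,0]]+[[.3,-13.6,13.4,0]]*3,[[-.5,-6,1,0],[-1,-12,2,0]]+[[-1.1,-19.7,3.4,0]]*3]
  for w in(.1,.3,1):
   for reg in(.003,.03):
    print("w",w,reg); 
    for i,c in enumerate(C): print(*info(call(J[i+1],c,w,reg)),"| true",*info(J[i+2])[1:])
E
timeout 300 python3 sim.py
```

```text
K [ 0.    -0.     1.571]
w 0.1 0.003
[ 0.047 -0.201  0.249] tilt 3.5 @103 [ 1.54 -0.34 -0.35  2.44 -0.14  1.09 -0.06] | true tilt 0.8 @102 [ 1.62 -0.34 -0.41  2.43 -0.16  1.04 -0.03]
[ 0.028 -0.117  0.257] tilt 20.5 @103 [ 1.95 -0.34 -0.66  2.44 -0.2   1.35  0.1 ] | true tilt 8.0 @73 [ 1.45 -0.34 -0.16  2.44 -0.14  1.16 -0.02]
[ 0.042 -0.267  0.246] tilt 8.0 @73 [ 1.44 -0.14 -0.15  2.33 -0.11  1.07 -0.03] | true tilt 8.0 @75 [ 1.41 -0.14 -0.15  2.32 -0.11  1.07 -0.03]
[ 0.039 -0.148  0.137] tilt 32.0 @101 [ 2.19  0.38 -1.15  2.44  0.15  1.08 -0.46] | true tilt 10.9 @81 [ 2.21  0.2  -1.06  2.42  0.1   0.79 -0.27]
[ 0.014 -0.107  0.141] tilt 44.9 @92 [ 2.46  0.78 -1.41  2.44  0.3   1.3  -0.69] | true tilt 13.0 @82 [ 2.89 -0.34 -1.28  2.44 -0.38  1.08  0.55]
w 0.1 0.03
[ 0.048 -0.202  0.253] tilt 4.2 @111 [ 1.29 -0.34 -0.18  2.44 -0.07  1.11 -0.18] | true tilt 0.8 @102 [ 1.62 -0.34 -0.41  2.43 -0.16  1.04 -0.03]
[ 0.029 -0.117  0.259] tilt 20.2 @107 [ 1.84 -0.34 -0.6   2.44 -0.18  1.35  0.03] | true tilt 8.0 @73 [ 1.45 -0.34 -0.16  2.44 -0.14  1.16 -0.02]
[ 0.042 -0.267  0.246] tilt 8.0
[... 2654 characters left out ...]
lt 0.3 @104 [ 1.51 -0.34 -0.33  2.44 -0.13  1.03 -0.08] | true tilt 0.8 @102 [ 1.62 -0.34 -0.41  2.43 -0.16  1.04 -0.03]
[ 0.049 -0.206  0.247] tilt 2.6 @103 [ 1.64 -0.34 -0.43  2.44 -0.16  1.06 -0.02] | true tilt 8.0 @73 [ 1.45 -0.34 -0.16  2.44 -0.14  1.16 -0.02]
[ 0.042 -0.267  0.246] tilt 8.0 @73 [ 1.44 -0.14 -0.15  2.33 -0.11  1.07 -0.03] | true tilt 8.0 @75 [ 1.41 -0.14 -0.15  2.32 -0.11  1.07 -0.03]
[ 0.057 -0.22   0.184] tilt 9.2 @79 [ 2.19 -0.1  -0.93  2.44 -0.19  0.91  0.06] | true tilt 10.9 @81 [ 2.21  0.2  -1.06  2.42  0.1   0.79 -0.27]
[ 0.024 -0.19   0.2  ] tilt 12.5 @83 [ 2.85 -0.34 -1.25  2.44 -0.38  1.08  0.53] | true tilt 13.0 @82 [ 2.89 -0.34 -1.28  2.44 -0.38  1.08  0.55]
```

```bash
cat > plan.py <<'E'
from sim import *
def toolshift(j,d): return pose(j)[1].inv().apply(np.array(d)*100)
for w in(.6,1):
 for z0 in(.08,.16):
  j=J[8].copy(); p,_=pose(j)
  t=np.array([.13,-.42,z0]); 
  j=call(j,[list(toolshift(j,(t-p)*k))+[0] for k in(.5,1,1,1)],w); print("w",w,*info(j))
  d=np.radians(107); D=np.array([np.cos(d),np.sin(d),0])*.12
  j=call(j,[list(toolshift(j,D))+[0]]*2,w); print(*info(j))
  for k in range(14):
    D=np.array([np.cos(d),np.sin(d),0])*.3
    j=call(j,[list(toolshift(j,D))+[0]],w)
    if k%3==1: print(k,*info(j))
E
timeout 300 python3 plan.py
```

```text
w 0.6 [ 0.13  -0.42   0.082] tilt 10.7 @76 [ 1.99  0.65 -1.    2.08  0.53  0.9  -0.66]
[ 0.094 -0.305  0.082] tilt 10.7 @76 [ 2.12  0.51 -1.1   2.34  0.47  0.76 -0.67]
1 [ 0.068 -0.239  0.102] tilt 12.9 @81 [ 2.41  0.53 -1.41  2.44  0.5   0.86 -0.73]
4 [ 0.03  -0.188  0.167] tilt 18.0 @86 [ 2.7   0.1  -1.41  2.44 -0.01  0.98 -0.05]
7 [-0.026 -0.127  0.233] tilt 22.2 @87 [ 2.8  -0.34 -1.04  2.44 -0.22  1.28  0.6 ]
10 [-0.128 -0.041  0.275] tilt 25.7 @83 [ 2.67 -0.34 -0.5   2.44  0.06  1.4   0.85]
13 [-0.21   0.122  0.283] tilt 26.4 @80 [ 2.96 -0.33 -0.1   2.44  0.4   1.27  1.34]
w 0.6 [ 0.13 -0.42  0.16] tilt 10.7 @76 [ 2.09  0.54 -1.11  2.03  0.4   1.03 -0.57]
[ 0.095 -0.305  0.16 ] tilt 10.7 @76 [ 2.32  0.35 -1.28  2.27  0.26  0.92 -0.48]
1 [ 0.066 -0.212  0.166] tilt 11.8 @80 [ 2.64  0.02 -1.41  2.44 -0.11  0.88 -0.04]
4 [ 0.027 -0.15   0.233] tilt 16.4 @86 [ 2.42 -0.34 -0.91  2.44 -0.3   1.23  0.38]
7 [-0.042 -0.105  0.268] tilt 22.0 @85 [ 2.17 -0.34 -0.47  2.44 -0.12  1.39  0.45]
10 [-0.153 -0.008  0.278] tilt 25.7 @80 [ 2.75 -0.34 -0.41  2.44  0.13  1.38  0.99]
13 [-0.221  0.166
[... 529 characters left out ...]
-0.34 -0.44  2.44 -0.    1.28  0.88]
13 [-0.218  0.085  0.265] tilt 17.6 @79 [ 2.96 -0.33 -0.08  2.44  0.27  1.18  1.41]
w 1 [ 0.13 -0.42  0.16] tilt 10.7 @76 [ 2.09  0.54 -1.11  2.03  0.4   1.03 -0.57]
[ 0.095 -0.305  0.16 ] tilt 10.7 @76 [ 2.32  0.35 -1.28  2.27  0.26  0.92 -0.48]
1 [ 0.067 -0.216  0.165] tilt 11.2 @78 [ 2.64  0.02 -1.41  2.44 -0.11  0.87 -0.04]
4 [ 0.029 -0.166  0.233] tilt 13.0 @81 [ 2.35 -0.34 -0.85  2.44 -0.31  1.18  0.37]
7 [-0.045 -0.137  0.257] tilt 15.5 @81 [ 2.16 -0.34 -0.45  2.44 -0.14  1.29  0.47]
10 [-0.164 -0.044  0.262] tilt 17.1 @78 [ 2.75 -0.34 -0.38  2.44  0.05  1.26  1.04]
13 [-0.231  0.13   0.265] tilt 17.2 @78 [ 2.96 -0.31  0.08  2.42  0.34  1.15  1.52]
```

```bash
cat > plan.py <<'E'
from sim import *
def toolshift(j,d): return pose(j)[1].inv().apply(np.array(d)*100)
j=J[8].copy()
def cyl(a,r,z): a=np.radians(a); return np.array([r*np.cos(a),r*np.sin(a),z])
w=.7
for seg,tw in(((-70,-60,-50,-40,-30,-20,-10,0,10,20),-90),((30,40,50,60,70,79,88,96,104,106),-30)):
  p,_=pose(j); rows=[]
  for i,a in enumerate(seg):
    t=cyl(a,.42,min(.46,.36+.05*i) if seg[0]<0 else .46); rows.append([round(float(x),1) for x in toolshift(j,t-p)]+[max(tw,-10*(i+1))])
  j=call(j,rows,w); print(np.array(rows).reshape(-1).tolist()); print(*info(j))
for w in(.6,1):
  k=j.copy(); p,_=pose(k); u=cyl(106,1,.35)
  k=call(k,[list(toolshift(k,u*.06*i))+[0] for i in range(1,10)],w); print("w",w,*info(k))
  for n in range(24):
    k=call(k,[list(toolshift(k,u*.3))+[0]],w)
    if n%3==1: print(n,*info(k))
E
timeout 300 python3 plan.py
```

```text
[5.8, 1.0, -3.1, -10.0, 13.4, -1.3, -7.1, -20.0, 20.6, -4.8, -11.0, -30.0, 26.7, -8.5, -9.8, -40.0, 32.1, -13.3, -8.6, -50.0, 36.6, -19.0, -7.2, -60.0, 39.9, -25.3, -5.9, -70.0, 42.1, -32.2, -4.5, -80.0, 43.1, -39.3, -3.2, -90.0, 42.8, -46.5, -2.0, -90.0]
[0.4   0.033 0.459] tilt 10.7 @76 [ 1.5  -0.34 -1.18  1.8  -0.5   1.5   0.45]
[17.7, -2.5, 3.0, -10.0, 23.9, -6.3, 3.9, -20.0, 29.3, -11.2, 4.6, -30.0, 33.8, -16.9, 5.1, -30.0, 37.3, -23.3, 5.3, -30.0, 39.5, -29.6, 5.3, -30.0, 40.7, -36.0, 5.2, -30.0, 40.9, -41.9, 4.9, -30.0, 40.3, -47.7, 4.4, -30.0, 40.0, -49.1, 4.3, -30.0]
[-0.013  0.396  0.459] tilt 10.5 @77 [-0.53 -0.34 -0.91  1.88 -0.26  1.29 -0.83]
w 0.6 [-0.146  0.849  0.605] tilt 12.9 @81 [-1.82  0.79 -0.2   0.24  0.27  1.91 -1.26]
1 [-0.163  0.887  0.59 ] tilt 17.0 @86 [-1.9   0.84  0.35  0.24 -0.2   1.79 -1.2 ]
4 [-0.186  0.942  0.57 ] tilt 23.7 @90 [-1.97  0.94  1.08  0.24 -0.88  1.66 -1.13]
7 [-0.207  0.994  0.554] tilt 30.7 @93 [-1.98  1.    1.25  0.24 -1.07  1.51 -1.13]
10 [-0.226  1.042  0.543] tilt 37.7 @95 [-1.98  1.05  1.28  0.24 -1.12  1.36 -1.13]
13 [-0.243  1.08
[... 373 characters left out ...]
 -0.19  0.25  0.26  1.92 -1.26]
1 [-0.16   0.874  0.575] tilt 13.3 @82 [-1.9   0.85  0.36  0.24 -0.21  1.84 -1.2 ]
4 [-0.179  0.91   0.544] tilt 16.0 @85 [-1.97  0.96  1.1   0.24 -0.9   1.78 -1.13]
7 [-0.196  0.942  0.518] tilt 18.7 @88 [-1.98  1.02  1.26  0.24 -1.08  1.71 -1.12]
10 [-0.21   0.97   0.496] tilt 21.6 @90 [-1.98  1.05  1.28  0.24 -1.11  1.64 -1.13]
13 [-0.222  0.995  0.478] tilt 24.5 @91 [-1.99  1.08  1.29  0.24 -1.12  1.56 -1.14]
16 [-0.233  1.019  0.463] tilt 27.4 @93 [-1.99  1.1   1.29  0.24 -1.13  1.48 -1.15]
19 [-0.243  1.041  0.452] tilt 30.4 @94 [-1.99  1.12  1.29  0.24 -1.13  1.41 -1.15]
22 [-0.252  1.061  0.443] tilt 33.3 @95 [-1.99  1.14  1.29  0.24 -1.14  1.34 -1.16]
```

```bash
cat > plan2.py <<'E'
from sim import *
def toolshift(j,d): return pose(j)[1].inv().apply(np.array(d)*100)
def cyl(a,r,z): a=np.radians(a); return np.array([r*np.cos(a),r*np.sin(a),z])
if __name__=="__main__":
  j=J[8].copy()
  A=[-72+7*i for i in range(10)]; B=[-2+7*i for i in range(10)]; Cc=[72+6*i for i in range(7)]
  for s,(seg,tw) in enumerate(((A,-100),(B,-20),(Cc,0))):
    p,_=pose(j); rows=[]
    for i,a in enumerate(seg):
      t=cyl(a,.42+.007*i if s==0 else (.5 if s==1 else .5+.05*i),min(.46,.37+.04*i) if s==0 else .46); rows.append([round(float(x),1) for x in toolshift(j,t-p)]+[max(tw,-10*(i+1))])
    j=call(j,rows,.7); print(np.array(rows).reshape(-1).tolist()); print(*info(j))
E
timeout 300 python3 plan2.py
```

```text
[4.5, 1.0, -4.2, -10.0, 10.0, 0.3, -7.7, -20.0, 15.6, -1.1, -11.0, -30.0, 20.8, -2.6, -11.3, -40.0, 25.9, -4.6, -10.6, -50.0, 30.7, -7.2, -9.7, -60.0, 35.2, -10.5, -8.8, -70.0, 39.3, -14.3, -7.8, -80.0, 42.9, -18.7, -6.7, -90.0, 46.1, -23.6, -5.6, -100.0]
[ 0.478 -0.076  0.46 ] tilt 10.7 @76 [ 1.38  0.22 -1.41  1.63  0.04  1.42  0.38]
[4.4, 4.3, 1.1, -10.0, 10.0, 6.4, 2.2, -20.0, 15.8, 7.9, 3.3, -20.0, 21.8, 8.6, 4.3, -20.0, 27.9, 8.6, 5.2, -20.0, 33.9, 7.9, 6.0, -20.0, 39.7, 6.4, 6.7, -20.0, 45.4, 4.3, 7.3, -20.0, 50.8, 1.4, 7.8, -20.0, 55.8, -2.1, 8.2, -20.0]
[0.242 0.437 0.46 ] tilt 10.7 @76 [ 0.26  0.03 -1.41  1.7   0.    1.25 -0.4 ]
[8.8, -3.8, 0.3, 0.0, 16.0, -2.5, 1.2, 0.0, 23.8, -2.4, 2.1, 0.0, 31.9, -3.4, 2.7, 0.0, 40.3, -5.6, 3.3, 0.0, 48.7, -9.1, 3.6, 0.0, 56.9, -14.0, 3.6, 0.0]
[-0.087  0.679  0.46 ] tilt 10.9 @77 [-1.06  0.54 -1.25  1.32  0.66  1.51 -1.47]
```

Call:
move_arm --rows '[4.5,1.0,-4.2,-10,10,0.3,-7.7,-20,15.6,-1.1,-11,-30,20.8,-2.6,-11.3,-40,25.9,-4.6,-10.6,-50,30.7,-7.2,-9.7,-60,35.2,-10.5,-8.8,-70,39.3,-14.3,-7.8,-80,42.9,-18.7,-6.7,-90,46.1,-23.6,-5.6,-100]'

```text
clock: 6.6
tcp_pos: [0.4779, -0.0729, 0.4574]
orientation: [-1.687, -2.561, -0.266]
contact_force: [0.6, -0.7, -0.4]
grip_width: 0.0856
gripper_force: 0.0
```

```bash
cat > next.py <<'E'
from plan2 import *
from h import st,sh
o,m=st(); p=o['tcp_pos']
E
python3 next.py
```

```text
6.6 tcp [ 0.4779 -0.0729  0.4574] z [ 0.042  0.178 -0.983] tilt 10.55 tdir 76.9 x [-0.398  0.906  0.147] j [ 1.348  0.208 -1.371  1.638  0.026  1.417  0.388] F [ 0.6 -0.7 -0.4] w 0.0856 g 0.0
```

Matches the prediction, so I'll continue.

Call:
move_arm --rows '[4.4,4.3,1.1,-10,10,6.4,2.2,-20,15.8,7.9,3.3,-20,21.8,8.6,4.3,-20,27.9,8.6,5.2,-20,33.9,7.9,6.0,-20,39.7,6.4,6.7,-20,45.4,4.3,7.3,-20,50.8,1.4,7.8,-20,55.8,-2.1,8.2,-20]'

```text
clock: 7.85
tcp_pos: [0.2408, 0.4391, 0.4571]
orientation: [-1.236, -2.84, -0.281]
contact_force: [0.4, 1.5, -0.1]
grip_width: 0.0853
gripper_force: 0.0
```

Call:
move_arm --rows '[8.8,-3.8,0.3,0,16,-2.5,1.2,0,23.8,-2.4,2.1,0,31.9,-3.4,2.7,0,40.3,-5.6,3.3,0,48.7,-9.1,3.6,0,56.9,-14,3.6,0]'

```text
clock: 8.72
tcp_pos: [-0.0778, 0.6781, 0.4569]
orientation: [-1.238, -2.841, -0.281]
contact_force: [1.3, 0.2, 1.0]
grip_width: 0.0854
gripper_force: 0.0
```

```bash
cat >> next.py <<'E'
for a in(104,110,118): print(a,end=" "); sh(m,cyl(a,.4,.15))
E
python3 next.py
```

```text
8.72 tcp [-0.0778  0.6781  0.4569] z [ 0.045  0.177 -0.983] tilt 10.49 tdir 75.9 x [-0.683  0.724  0.099] j [-1.08   0.504 -1.151  1.321  0.594  1.475 -1.422] F [1.3 0.2 1. ] w 0.0854 g 0.0
104 shift cm [36.2, 21.1, -8.3]
110 shift cm [38.0, 17.4, -8.7]
118 shift cm [39.9, 12.2, -9.3]
```

Call:
move_arm --rows '[37.5,18.5,-8.5,0,37.5,18.5,-8.5,0,37.5,18.5,-8.5,0,37.5,18.5,-8.5,0,37.5,18.5,-8.5,0,37.5,18.5,-8.5,0]'

```text
clock: 9.48
tcp_pos: [-0.1634, 0.8985, 0.5229]
orientation: [-1.214, -2.824, -0.338]
contact_force: [-0.8, 0.1, 0.6]
grip_width: 0.0858
gripper_force: 0.0
```

Call:
move_arm --rows '[37.5,18.5,-8.5,0,37.5,18.5,-8.5,0]'

```text
clock: 9.72
tcp_pos: [-0.1739, 0.9023, 0.5281]
orientation: [-1.216, -2.803, -0.372]
contact_force: [-0.0, -0.5, -0.1]
grip_width: 0.0855
gripper_force: 0.0
```

```bash
python3 next.py
```

```text
9.72 tcp [-0.1739  0.9023  0.5281] z [ 0.038  0.245 -0.969] tilt 14.34 tdir 81.1 x [-0.686  0.711  0.153] j [-1.702  0.952 -1.408  0.243  1.392  1.915 -1.171] F [-0.  -0.5 -0.1] w 0.0855 g 0.0
104 shift cm [36.5, 21.5, -5.4]
110 shift cm [38.4, 17.8, -5.9]
118 shift cm [40.3, 12.6, -6.6]
```

Call:
move_arm --rows '[37.8,19,-5.7,0]'

```text
clock: 9.85
tcp_pos: [-0.1821, 0.8998, 0.5332]
orientation: [-1.215, -2.803, -0.387]
contact_force: [-0.2, 0.6, -0.1]
grip_width: 0.0854
gripper_force: 0.0
```

Call:
move_arm --rows '[37.8,19,-5.7,0]'

```text
clock: 9.98
tcp_pos: [-0.1891, 0.8977, 0.538]
orientation: [-1.216, -2.803, -0.405]
contact_force: [0.5, 0.2, 0.1]
grip_width: 0.0855
gripper_force: 0.0
```

Call:
move_arm --rows '[37.8,19,-5,0]'

```text
clock: 10.1
tcp_pos: [-0.1953, 0.8961, 0.5413]
orientation: [-1.219, -2.804, -0.422]
contact_force: [0.6, 0.6, -0.1]
grip_width: 0.0853
gripper_force: 0.0
```

Call:
move_arm --rows '[37.8,19,-4,0]'

```text
clock: 10.22
tcp_pos: [-0.2011, 0.895, 0.5432]
orientation: [-1.222, -2.806, -0.437]
contact_force: [0.7, 0.3, -0.2]
grip_width: 0.0856
gripper_force: 0.0
```

Call:
move_arm --rows '[37.8,19,-4,0]'

```text
clock: 10.35
tcp_pos: [-0.2067, 0.8939, 0.5451]
orientation: [-1.225, -2.808, -0.451]
contact_force: [0.2, 0.2, -0.1]
grip_width: 0.0858
gripper_force: 0.0
```

Call:
move_arm --rows '[37.8,19,-4,0]'

```text
clock: 10.48
tcp_pos: [-0.212, 0.8926, 0.5473]
orientation: [-1.227, -2.809, -0.467]
contact_force: [-0.5, -0.4, 0.0]
grip_width: 0.0855
gripper_force: 0.0
```

```bash
python3 next.py
```

```text
10.47 tcp [-0.212   0.8926  0.5473] z [ 0.082  0.289 -0.954] tilt 17.46 tdir 74.1 x [-0.686  0.711  0.156] j [-1.767  0.935 -1.409  0.242  1.467  1.915 -1.207] F [-0.5 -0.4  0. ] w 0.0855 g 0.0
104 shift cm [36.6, 21.8, -3.9]
110 shift cm [38.4, 18.1, -4.6]
118 shift cm [40.3, 12.9, -5.7]
```

The elbow is swung (j3 −1.41, j5 +1.47, j6 at its limit), which blocks this tilt direction. I'll search the model for a short move that unswings it.

```bash
cat > fast.py <<'E'
import numpy as np
from sim import q,lo,hi,vm,K,pose,info,R
from plan2 import cyl
def rz(a): c,s=np.cos(a),np.sin(a); return np.array([[c,-s,0],[s,c,0],[0,0,1.]])
def ry(a): c,s=np.cos(a),np.sin(a); return np.array([[c,0,s],[0,1,0],[-s,0,c]])
Km=K.as_matrix()
def fkj(j):
    A=rz(-j[0]+q[4]); ax=[-A[:,2]]; o=[np.zeros(3)]
    sh=np.array([0,0,q[0]])+A@[0,q[5],0]; A=A@ry(j[1]); ax.append(A[:,1]); o.append(sh)
    ax.append(-A[:,2]); o.append(sh); E=sh+A@q[[6,7,1]]; A=A@rz(-j[2]); A=A@ry(j[3]); ax.append(A[:,1]); o.append(E)
    ax.append(-A[:,2]); o.append(E); W=E+A@q[[8,9,2]]; A=A@rz(-j[4])@ry(j[5]); ax.append(A[:,1]); o.append(W)
    ax.append(-A[:,2]); o.append(W); T=W+A@q[[10,11,3]]; A=A@rz(-j[6])@Km
    return T,A,np.vstack([np.array([np.cross(a,T-c) for a,c in zip(ax,o)]).T,np.array(ax).T])
def frow(j,tp,tR,w=.8,it=12,lam=1e-3):
    T,A,_=fkj(j); dp=tp-T; rv=R.from_matrix(tR@A.T).as_rotvec(); f=min(1,.0625/(np.linalg.norm(dp)+1e-9),.187/(np.linalg.norm(rv)+1e-9))
    P_=T+f*dp; R_=R.from_rotvec(f*rv).as_matrix()@A; x=j.copy()
    l=np.maximum(lo,j-vm);h=np.minimum(hi,j+vm)
    for _ in range(it):
        T,A,Jc=fkj(x); e=np.r_[P_-T,w*R.from_matrix(R_@A.T).as_rotvec()]; Jc=Jc.copy(); Jc[3:]*=w
        free=np.ones(7,bool)
        for _ in range(3):
            Jf=Jc[:,free]; d=np.zeros(7); d[free]=Jf.T@np.linalg.solve(Jf@Jf.T+lam*np.eye(6),e)
            bad=free&(((x+d>h)&(d>0))|((x+d<l)&(d<0)))
            if not bad.any(): break
            free&=~bad
        x=np.clip(x+d,l,h)
    return x
def go(j,tp,tR,n,w=.8):
    for _ in range(n): j=frow(j,tp,tR,w)
    return j
E
cat > search.py <<'E'
from fast import *
from h import r
j0=np.array(r.get_obs()["joints"]); T,A,_=fkj(j0); rng=np.random.default_rng(1); best=[]
for n in range(250):
    j=j0.copy(); wp=[]; Rt=A
    for k in range(rng.integers(1,3)):
        a,rr,z,t=rng.uniform(60,140),rng.uniform(.38,.75),rng.uniform(.15,.75),rng.integers(-4,5)*20
        Rt=Rt@rz(np.radians(t)); 
        j=go(j,cyl(a,rr,z),Rt,9); wp.append((round(a),round(rr,2),round(z,2),t))
    j=go(j,cyl(106,.75,.3),Rt,8); best.append((abs(j[2])+abs(j[4]),wp,np.round(j,2)))
best.sort(key=lambda b:b[0])
for b in best[:6]: print(b)
E
timeout 400 python3 search.py
```

```text
(np.float64(1.0397125247540113), [(69, 0.43, 0.74, np.int64(60)), (126, 0.73, 0.73, np.int64(60))], array([-1.77,  0.85, -0.42,  0.29,  0.62,  1.82, -2.77]))
(np.float64(1.276629016221464), [(96, 0.73, 0.72, np.int64(0)), (124, 0.63, 0.66, np.int64(-20))], array([-1.57,  0.53, -0.66,  1.48,  0.62,  1.09, -1.29]))
(np.float64(1.5833642734812878), [(83, 0.73, 0.73, np.int64(60))], array([-1.43,  0.57, -0.86,  1.47,  0.72,  1.17, -2.72]))
(np.float64(1.812727881899616), [(119, 0.7, 0.67, np.int64(-80))], array([-1.39,  0.63, -0.99,  1.47,  0.83,  1.2 , -0.36]))
(np.float64(1.9244588729986922), [(94, 0.7, 0.53, np.int64(-80)), (87, 0.58, 0.27, np.int64(60))], array([-1.35,  0.66, -1.05,  1.47,  0.87,  1.23, -1.43]))
(np.float64(1.9662986842954284), [(81, 0.64, 0.73, np.int64(-80)), (117, 0.65, 0.63, np.int64(40))], array([-1.34,  0.67, -1.08,  1.47,  0.89,  1.25, -1.09]))
```

```bash
cat > pull.py <<'E'
from fast import *
from h import r
def tl(j):
    z=fkj(j)[1][:,2]; return np.degrees(np.arccos(-z[2])),np.degrees(np.arctan2(z[1],z[0]))
def pull(j,a,e,n,w):
    u=cyl(a,.4,.4*np.tan(np.radians(e)))
    for _ in range(n):
        T,A,_=fkj(j); j=frow(j,T+u,A,w)
    return j
if __name__=="__main__":
  jb=np.array([-1.702,.952,-1.408,.243,1.392,1.915,-1.171])
  for w in(.5,.8,1.2):
    j=pull(jb,108,20,6,w); print("check",w,np.round(tl(j),1),np.round(j,2),"true 17.5@74")
  j0=np.array(r.get_obs()["joints"])
  for a in(80,95,108,125,150):
    for e in(-70,-45,-20,0,20,45):
      j=pull(j0,a,e,16,.8); print(a,e,np.round(tl(j),1),np.round(j,2),np.round(fkj(j)[0],2))
E
timeout 400 python3 pull.py
```

```text
check 0.5 [15.8 82.4] [-1.7   0.93 -1.41  0.24  1.39  1.92 -1.17] true 17.5@74
check 0.8 [15.5 81.3] [-1.7   0.93 -1.41  0.24  1.4   1.92 -1.17] true 17.5@74
check 1.2 [15.1 81.7] [-1.7   0.94 -1.41  0.24  1.39  1.92 -1.17] true 17.5@74
80 -70 [21.8 80. ] [-1.6   1.88 -1.39  0.33  1.75  0.91 -1.31] [-0.12  1.04 -0.35]
80 -45 [28.6 83.6] [-1.56  1.72 -1.41  0.24  1.65  0.92 -1.11] [-0.05  1.13 -0.18]
80 -20 [34.6 82.8] [-1.55  1.48 -1.17  0.24  1.38  1.   -1.08] [-0.02  1.18  0.05]
80 0 [37.9 81.5] [-1.58  1.26 -1.02  0.24  1.21  1.13 -1.09] [-0.03  1.17  0.27]
80 20 [36.1 75.8] [-1.7   0.99 -0.79  0.24  1.02  1.43 -1.21] [-0.1   1.06  0.51]
80 45 [34.3 73.2] [-1.77  0.72 -1.26  0.24  1.46  1.85 -1.21] [-0.15  0.85  0.75]
95 -70 [22.  81.2] [-1.71  1.88 -1.4   0.25  1.73  0.92 -1.34] [-0.19  1.03 -0.35]
95 -45 [28.7 87.2] [-1.69  1.72 -1.41  0.24  1.69  0.94 -1.24] [-0.19  1.11 -0.18]
95 -20 [34.9 87.2] [-1.72  1.47 -1.01  0.24  1.27  0.99 -1.22] [-0.19  1.16  0.05]
95 0 [37.6 86.6] [-1.79  1.19 -0.39  0.24  0.62  1.12 -1.16] [-0.19  1.14  0.31]
95 20 [31.5 75.7] [-1.77  1.01 -1.41  0
[... 934 characters left out ...]
-1.22] [-0.22  0.92  0.44]
125 20 [17.9 89.8] [-1.77  0.88 -1.41  0.24  1.38  1.92 -1.21] [-0.23  0.87  0.59]
125 45 [28.9 93.9] [-1.77  0.69 -1.41  0.24  1.38  1.92 -1.21] [-0.22  0.8   0.76]
150 -70 [20.2 82.1] [-1.99  1.88 -1.4   0.25  1.79  1.   -1.63] [-0.44  0.93 -0.35]
150 -45 [25.  94.7] [-2.11  1.71 -1.4   0.24  1.76  1.08 -1.68] [-0.58  0.94 -0.18]
150 -20 [ 28.3 110.7] [-1.9   1.46 -1.41  0.24  1.49  1.15 -1.36] [-0.45  1.06  0.07]
150 0 [  9.5 128.2] [-1.77  1.01 -1.41  0.24  1.23  1.92 -1.29] [-0.28  0.88  0.48]
150 20 [ 18.8 121.1] [-1.77  0.83 -1.41  0.24  1.19  1.92 -1.3 ] [-0.28  0.83  0.63]
150 45 [ 29.7 109.4] [-1.77  0.64 -1.41  0.24  1.24  1.92 -1.27] [-0.25  0.76  0.79]
```

A level or slightly downward pull should work. I'll start with 6 single-row calls at about 112°, −8°.

```bash
cat > nx.py <<'E'
import sys
from h import *
a,e=map(float,sys.argv[1:3]); o,m=st(); a,e=np.radians([a,e]); z=m[:,2]
sh(m,.4*np.array([np.cos(a),np.sin(a),np.tan(e)]))
t=np.degrees(np.arccos(-z[2])); d=np.arctan2(z[1],z[0]); d0=np.radians(98); v=35*np.array([np.cos(d0),np.sin(d0)])-t*np.array([np.cos(d),np.sin(d)]); print("need",round(np.hypot(*v),1),"@",round(np.degrees(np.arctan2(v[1],v[0]))))
E
python3 nx.py 112 -8
```

```text
10.47 tcp [-0.212   0.8926  0.5473] z [ 0.082  0.289 -0.954] tilt 17.46 tdir 74.1 x [-0.686  0.711  0.156] j [-1.767  0.935 -1.409  0.242  1.467  1.915 -1.207] F [-0.5 -0.4  0. ] w 0.0855 g 0.0
shift cm [35.8, 11.5, 14.8]
need 20.3 @ 118
```

Call:
move_arm --rows '[35.8,11.5,14.8,0,35.8,11.5,14.8,0]'

```text
clock: 10.72
tcp_pos: [-0.229, 0.9037, 0.5098]
orientation: [-1.184, -2.862, -0.443]
contact_force: [-0.9, -0.1, -0.6]
grip_width: 0.0853
gripper_force: 0.0
```

Call:
move_arm --rows '[35.8,11.5,14.8,0]'

```text
clock: 10.85
tcp_pos: [-0.2302, 0.9087, 0.4871]
orientation: [1.173, 2.877, 0.414]
contact_force: [0.0, 0.7, -1.8]
grip_width: 0.0858
gripper_force: 0.0
```

Call:
move_arm --rows '[35.8,11.5,14.8,0]'

```text
clock: 10.98
tcp_pos: [-0.2291, 0.9135, 0.4652]
orientation: [1.164, 2.868, 0.378]
contact_force: [0.4, 0.5, -1.3]
grip_width: 0.0855
gripper_force: 0.0
```

Call:
move_arm --rows '[35.8,11.5,14.8,0]'

```text
clock: 11.1
tcp_pos: [-0.2262, 0.9187, 0.4453]
orientation: [1.164, 2.86, 0.346]
contact_force: [-0.1, 1.0, -0.9]
grip_width: 0.0852
gripper_force: 0.0
```

```bash
python3 nx.py 112 -8
```

```text
11.1 tcp [-0.2262  0.9187  0.4453] z [ 0.115  0.192 -0.975] tilt 12.94 tdir 59.2 x [-0.719  0.693  0.052] j [-1.932  0.984 -0.026  0.243  0.204  1.771 -1.092] F [-0.1  1.  -0.9] w 0.0852 g 0.0
shift cm [36.2, 14.3, 10.9]
need 26.2 @ 116
```

```bash
python3 nx.py 118 5|tail -2; python3 - <<'E'
from pull import *
j0=np.array(r.get_obs()["joints"])
for w in(.6,1):
  for a in(110,118,126):
    for e in(-10,5,20):
      j=pull(j0,a,e,8,w); print(w,a,e,np.round(tl(j),1),np.round(j,2),np.round(fkj(j)[0],2))
E
```

```text
shift cm [38.2, 12.4, 1.2]
need 26.2 @ 116
0.6 110 -10 [12.9 61.5] [-1.97  0.98 -0.03  0.24  0.2   1.77 -1.13] [-0.26  0.91  0.45]
0.6 110 5 [12.9 61.6] [-1.97  0.98 -0.03  0.24  0.2   1.77 -1.13] [-0.26  0.91  0.45]
0.6 110 20 [13.6 59.3] [-1.98  0.98 -0.03  0.24  0.22  1.77 -1.13] [-0.26  0.91  0.45]
0.6 118 -10 [12.9 64.6] [-2.03  0.98 -0.03  0.24  0.2   1.77 -1.18] [-0.31  0.89  0.45]
0.6 118 5 [12.9 64.7] [-2.03  0.98 -0.03  0.24  0.2   1.77 -1.19] [-0.31  0.89  0.45]
0.6 118 20 [17.4 57.8] [-2.02  0.98 -0.3   0.24  0.54  1.77 -1.22] [-0.31  0.9   0.45]
0.6 126 -10 [12.9 67.7] [-2.08  0.98 -0.03  0.24  0.2   1.77 -1.24] [-0.36  0.88  0.45]
0.6 126 5 [12.9 67.8] [-2.08  0.98 -0.03  0.24  0.2   1.77 -1.24] [-0.36  0.87  0.45]
0.6 126 20 [25.7 87.4] [-1.91  1.04 -1.29  0.24  1.44  1.65 -1.27] [-0.36  0.96  0.46]
1 110 -10 [12.9 61.5] [-1.97  0.98 -0.03  0.24  0.2   1.77 -1.13] [-0.26  0.91  0.45]
1 110 5 [12.9 61.5] [-1.97  0.98 -0.03  0.24  0.2   1.77 -1.13] [-0.26  0.91  0.45]
1 110 20 [18.3 72. ] [-1.86  1.   -0.97  0.24  1.1   1.77 -1.19] [-0.27  0.93  0.46]
1 118 -10 [12.9 64.5] [-2.03  0.98 -0.03  0.24  0.2   1.77 -1.18] [-0.31  0.89  0.45]
1 118 5 [13.9 61.6] [-2.04  0.98 -0.03  0.24  0.23  1.77 -1.19] [-0.31  0.89  0.45]
1 118 20 [18.5 74.4] [-1.9   1.   -1.01  0.24  1.14  1.77 -1.23] [-0.3   0.92  0.46]
1 126 -10 [13.1 67. ] [-2.08  0.98 -0.03  0.24  0.21  1.77 -1.23] [-0.36  0.88  0.45]
1 126 5 [17.  74.2] [-1.98  0.98 -0.75  0.24  0.89  1.77 -1.28] [-0.35  0.89  0.46]
1 126 20 [18.7 77.3] [-1.93  1.01 -1.01  0.24  1.14  1.76 -1.27] [-0.34  0.91  0.45]
```

Call:
move_arm --rows '[38.2,12.4,0,0]'

```text
clock: 11.22
tcp_pos: [-0.2223, 0.9221, 0.4311]
orientation: [1.173, 2.852, 0.32]
contact_force: [0.0, 0.8, -0.5]
grip_width: 0.0853
gripper_force: 0.0
```

Call:
move_arm --rows '[38.2,12.4,0,0]'

```text
clock: 11.35
tcp_pos: [-0.2201, 0.9266, 0.421]
orientation: [1.187, 2.848, 0.309]
contact_force: [0.7, 0.9, -1.3]
grip_width: 0.0857
gripper_force: 0.0
```

Call:
move_arm --rows '[38.2,12.4,0,0]'

```text
clock: 11.48
tcp_pos: [-0.2213, 0.9327, 0.4128]
orientation: [1.199, 2.849, 0.313]
contact_force: [0.7, 0.4, -1.8]
grip_width: 0.0854
gripper_force: 0.0
```

Call:
move_arm --rows '[38.2,12.4,0,0]'

```text
clock: 11.6
tcp_pos: [-0.2286, 0.9419, 0.4046]
orientation: [1.207, 2.858, 0.339]
contact_force: [1.7, 0.2, -0.2]
grip_width: 0.0859
gripper_force: 0.0
```

```bash
python3 nx.py 118 5; python3 - <<'E'
from sim import *
from plan2 import cyl
from h import r
j0=np.array([-1.932,.984,-.026,.243,.204,1.771,-1.092])
def pl(j,u,n,w):
    for _ in range(n): p,o=pose(j); j=row(j,p+u,o,w,.01,1)
    return j
for w in(.5,.8): print("check",w,*info(pl(j0,cyl(118,.4,.03),4,w)))
E
```

```text
11.6 tcp [-0.2286  0.9419  0.4046] z [ 0.103  0.191 -0.976] tilt 12.54 tdir 61.5 x [-0.701  0.711  0.065] j [-2.017  1.113  1.074  0.243 -0.841  1.735 -0.984] F [ 1.7  0.2 -0.2] w 0.0859 g 0.0
shift cm [38.5, 11.4, 1.4]
need 26.0 @ 115
check 0.5 [-0.294  0.995  0.395] tilt 22.6 @81 [-2.07  1.13  1.    0.24 -0.76  1.51 -1.02]
check 0.8 [-0.285  0.966  0.382] tilt 17.1 @72 [-2.07  1.14  1.03  0.24 -0.79  1.62 -1.02]
```

Call:
move_arm --rows '[38.5,11.4,1.4,0]'

```text
clock: 11.72
tcp_pos: [-0.2451, 0.9565, 0.392]
orientation: [-1.208, -2.871, -0.392]
contact_force: [1.3, -0.3, 0.0]
grip_width: 0.0854
gripper_force: 0.0
```

Call:
move_arm --rows '[38.5,11.4,2,0]'

```text
clock: 11.85
tcp_pos: [-0.2617, 0.9703, 0.3798]
orientation: [-1.192, -2.847, -0.44]
contact_force: [0.5, 0.5, 0.4]
grip_width: 0.0852
gripper_force: 0.0
```

Call:
move_arm --rows '[38.5,11.4,2,0]'

```text
clock: 11.98
tcp_pos: [-0.2779, 0.9826, 0.3708]
orientation: [-1.174, -2.819, -0.481]
contact_force: [0.0, -0.3, -1.4]
grip_width: 0.0855
gripper_force: 0.0
```

Call:
move_arm --rows '[38.5,11.4,2,0]'

```text
clock: 12.1
tcp_pos: [-0.2934, 0.9941, 0.365]
orientation: [-1.156, -2.79, -0.523]
contact_force: [-0.5, 0.6, -0.3]
grip_width: 0.0856
gripper_force: 0.0
```

Call:
move_arm --rows '[38.5,11.4,3,0]'

```text
clock: 12.22
tcp_pos: [-0.3082, 1.0051, 0.3606]
orientation: [-1.138, -2.759, -0.566]
contact_force: [0.5, 0.0, -0.7]
grip_width: 0.0854
gripper_force: 0.0
```

Call:
move_arm --rows '[38.5,11.4,3,0]'

```text
clock: 12.35
tcp_pos: [-0.3224, 1.0152, 0.3585]
orientation: [-1.119, -2.729, -0.607]
contact_force: [-0.5, 0.1, 0.3]
grip_width: 0.0857
gripper_force: 0.0
```

```bash
python3 nx.py 118 5
```

```text
12.35 tcp [-0.3224  1.0152  0.3585] z [ 0.031  0.412 -0.91 ] tilt 24.43 tdir 85.6 x [-0.716  0.645  0.267] j [-2.086  1.21   1.291  0.242 -1.071  1.453 -1.039] F [-0.5  0.1  0.3] w 0.0857 g 0.0
shift cm [37.2, 10.7, 10.8]
need 12.3 @ 123
```

Now about 2.2° per row in the right direction. Five more.

Call:
move_arm --rows '[37.5,9,10.5,0]'

```text
clock: 12.48
tcp_pos: [-0.3381, 1.0274, 0.3494]
orientation: [-1.101, -2.697, -0.648]
contact_force: [0.3, -0.2, -0.3]
grip_width: 0.0854
gripper_force: 0.0
```

Call:
move_arm --rows '[37.5,9,11,0]'

```text
clock: 12.6
tcp_pos: [-0.3533, 1.0387, 0.3397]
orientation: [-1.082, -2.666, -0.684]
contact_force: [-0.1, -0.2, -0.1]
grip_width: 0.0855
gripper_force: 0.0
```

Call:
move_arm --rows '[37.5,8,12,0]'

```text
clock: 12.72
tcp_pos: [-0.3688, 1.049, 0.3321]
orientation: [-1.064, -2.634, -0.721]
contact_force: [0.0, -0.8, -0.0]
grip_width: 0.0856
gripper_force: 0.0
```

Call:
move_arm --rows '[37,8,13,0]'

```text
clock: 12.85
tcp_pos: [-0.3841, 1.0586, 0.3258]
orientation: [-1.044, -2.602, -0.755]
contact_force: [0.6, -0.8, 0.7]
grip_width: 0.0854
gripper_force: 0.0
```

```bash
python3 nx.py 125 5
```

```text
12.85 tcp [-0.3841  1.0586  0.3258] z [-0.027  0.544 -0.838] tilt 33.03 tdir 92.8 x [-0.717  0.574  0.396] j [-2.124  1.268  1.291  0.242 -1.076  1.242 -1.086] F [ 0.6 -0.8  0.7] w 0.0854 g 0.0
shift cm [36.6, 5.4, 15.5]
need 3.7 @ 153
```

Tilt is 33° @ 93°. That direction sits between the scraper's yaw (98°) and the station's (86°), and near the mat's (94°), so I'll keep it. It needs one more push for the last 2°.

```bash
python3 nx.py 102 8|tail -2
```

```text
shift cm [30.6, 20.2, 16.8]
need 3.7 @ 153
```

Call:
move_arm --rows '[30.6,20.2,16.8,0]'

```text
clock: 12.98
tcp_pos: [-0.3822, 1.0748, 0.3206]
orientation: [-1.021, -2.57, -0.788]
contact_force: [-0.5, -0.0, 0.4]
grip_width: 0.0859
gripper_force: 0.0
```

```bash
python3 nx.py 102 8
```

```text
12.97 tcp [-0.3822  1.0748  0.3206] z [-0.044  0.575 -0.817] tilt 35.2 tdir 94.4 x [-0.717  0.551  0.426] j [-2.114  1.28   1.29   0.241 -1.088  1.189 -1.074] F [-0.5 -0.   0.4] w 0.0859 g 0.0
shift cm [29.9, 20.1, 18.3]
need 2.2 @ -169
```

35.2° @ 94.4°. Now I'll plan the return arc over the front to the pre-grasp, twisting +132° on the way.

```bash
cat > route.py <<'E'
from sim import *
from h import r
def route(j,W,tw,step=.058,simulate=True,n=10):
    """rows along waypoints W, twist spread over the rows; prints calls of n rows"""
    p,o=pose(j); pts=[]; c=p
    for wp in W:
        wp=np.array(wp); k=max(1,int(np.ceil(np.linalg.norm(wp-c)/step))); pts+= [c+(wp-c)*i/k for i in range(1,k+1)]; c=wp
    N=len(pts); a=[np.sign(tw)*min(abs(tw),10*(i+1)) for i in range(N)]; o0=o; last=0
    for s in range(0,N,n):
        p0,A=p,o0*R.from_euler("z",last,degrees=True)
        rows=[[*np.round(A.inv().apply(x-p0)*100,1),round(b-last,1)] for x,b in zip(pts[s:s+n],a[s:s+n])]
        print(np.array(rows).reshape(-1).tolist())
        p=p0+A.apply(np.array(rows[-1][:3])/100); last=a[min(s+n,N)-1]
        if simulate: j=call(j,rows,.8); print("  ->",*info(j), "err mm",np.round(1000*np.linalg.norm(pose(j)[0]-p),1))
    return j
E
cat > p3.py <<'E'
from route import *
j=np.array(r.get_obs()["joints"])
route(j,[(-.2,.75,.45),(.1,.55,.5),(.4,.3,.5),(.5,0,.5),(.52,-.25,.4),(.519,-.413,.27),(.519,-.413,.16)],132)
E
timeout 200 python3 p3.py
```

```text
[-3.6, -0.3, -4.3, 10.0, -7.3, -0.6, -8.6, 20.0, -10.9, -0.8, -12.9, 30.0, -14.5, -1.1, -17.2, 40.0, -18.2, -1.4, -21.5, 50.0, -21.8, -1.7, -25.8, 60.0, -25.4, -2.0, -30.1, 70.0, -29.8, -0.4, -32.5, 80.0, -34.1, 1.1, -34.9, 90.0, -38.5, 2.6, -37.3, 100.0]
  -> [-0.067  0.683  0.467] tilt 34.9 @95 [-2.96  0.16  1.34  1.77 -0.22  0.74 -2.48] err mm 19.7
[2.3, 4.0, -2.4, 10.0, 4.5, 8.0, -4.8, 20.0, 6.8, 12.0, -7.2, 30.0, 9.1, 16.0, -9.7, 32.0, 10.7, 20.8, -11.9, 32.0, 12.4, 25.7, -14.1, 32.0, 14.1, 30.5, -16.4, 32.0, 15.8, 35.3, -18.6, 32.0, 17.5, 40.1, -20.9, 32.0, 19.2, 45.0, -23.1, 32.0]
  -> [0.363 0.356 0.497] tilt 34.9 @95 [-1.76 -0.34  0.9   1.87 -0.2   1.06 -2.25] err mm 21.5
[3.9, 3.2, -2.2, 0.0, 5.2, 7.4, -5.2, 0.0, 6.5, 11.6, -8.1, 0.0, 7.7, 15.7, -11.1, 0.0, 9.0, 19.9, -14.0, 0.0, 10.2, 24.1, -17.0, 0.0, 11.5, 28.3, -19.9, 0.0, 11.5, 33.5, -21.2, 0.0, 11.5, 38.8, -22.4, 0.0, 11.5, 44.0, -23.7, 0.0]
  -> [ 0.45  -0.068  0.47 ] tilt 33.7 @92 [-1.35 -0.34  1.46  1.75 -0.25  1.51 -1.38] err mm 107.4
[-0.0, 5.3, -1.3, 0.0, -0.1, 10.5, -2.5, 0.0, -0.4, 15.7, -2.2, 0.0, -0.8, 20.9, -1.9, 0.0, -1.1, 26.1, -1.6, 0.0, -1.5, 31.3, -1.3, 0.0, -1.5, 34.5, 3.2, 0.0, -1.5, 37.6, 7.7, 0.0]
  -> [ 0.343 -0.19   0.364] tilt 30.2 @85 [-0.98 -0.34  1.46  1.97 -0.16  1.41 -1.03] err mm 349.7
```

```bash
cat > fs.py <<'E'
from fast import fkj,lo,hi,vm,R,rz,cyl,info
import numpy as np
def step(x,tp,tR,w=.8,it=4,lam=2e-4):
    j=x.copy()
    for _ in range(it):
        T,A,Jc=fkj(x); e=np.r_[tp-T,w*R.from_matrix(tR@A.T).as_rotvec()]
        if np.abs(e).max()<2e-4: break
        Jc=Jc.copy(); Jc[3:]*=w; d=np.zeros(7); free=np.ones(7,bool); rem=e.copy()
        for _ in range(5):
            Jf=Jc[:,free]; df=Jf.T@np.linalg.solve(Jf@Jf.T+lam*np.eye(6),rem); s=d.copy(); s[free]+=df
            bad=free&((x+s>hi)|(x+s<lo))
            if not bad.any(): d=s; break
            # clamp offenders, keep going with the others
            d[bad]=np.clip(s,lo-x,hi-x)[bad]; rem=e-Jc[:,~free|bad]@d[~free|bad]; free&=~bad; d[free]=0
        x=np.clip(x+d,lo,hi)
    m=np.max(np.abs(x-j)/vm)
    return j+(x-j)/m if m>1 else x
def follow(j,W,tw,Rt0,sp=.058):
    """carrot along waypoints; returns j, rows, worst rot err, clearance"""
    T,A,_=fkj(j); c=T.copy(); n=0; wr=0; a=0; err=0
    for wp in W:
        wp=np.array(wp); k=max(1,int(np.ceil(np.linalg.norm(wp-c)/sp))); s=c.copy()
        for i in range(1,k+1):
            c=s+(wp-s)*i/k; a+=np.clip(tw-a,-10,10); Rt=Rt0@rz(np.radians(a)); j=step(j,c,Rt); n+=1
            T,A,_=fkj(j); wr=max(wr,np.degrees(np.linalg.norm(R.from_matrix(Rt@A.T).as_rotvec()))); err=max(err,np.linalg.norm(T-c))
    return j,n,wr,err
E
cat > s2.py <<'E'
from fs import *
from h import r
import time
j0=np.array(r.get_obs()["joints"]); T,A,_=fkj(j0); rng=np.random.default_rng(0); res=[]; t0=time.time()
end=[(.519,-.413,.27),(.519,-.413,.16)]
while time.time()-t0<150:
    W=[]; 
    for a in(rng.uniform(90,110),rng.uniform(50,80),rng.uniform(15,45),rng.uniform(-25,5)):
        z=rng.uniform(.2,.7) if a>45 else rng.uniform(.48,.75); W.append(cyl(a,rng.uniform(.45,1.0),z))
    W=[W[i] for i in range(4) if rng.random()<.8]
    tw=132 if rng.random()<.5 else -48
    j,n,wr,err=follow(j0,W+end,tw,A); res.append((wr+100*err+.03*n,wr,err,n,tw,np.round(W,2).tolist(),np.round(j,2)))
res.sort(key=lambda b:b[0]); print(len(res))
for b in res[:6]: print(b)
E
timeout 300 python3 s2.py
```

```text
1826
(np.float64(1.318031026929954), np.float64(0.0038701129058577753), np.float64(0.00024160914024096107), 43, 132, [[-0.0, 0.92, 0.56], [0.15, 0.85, 0.41], [0.71, 0.23, 0.51]], array([ 0.28,  1.02,  0.94,  1.36, -0.95,  1.78, -0.17]))
(np.float64(1.4414812639424706), np.float64(0.006025214936389024), np.float64(0.0002545604900608169), 47, 132, [[-0.0, 0.93, 0.64], [0.41, 0.81, 0.43], [0.55, 0.49, 0.73], [0.69, -0.05, 0.57]], array([ 0.49,  0.86,  0.48,  1.35, -0.68,  1.6 , -0.38]))
(np.float64(1.5231089684553918), np.float64(0.13450929962924682), np.float64(0.0006859966882614518), 44, 132, [[0.29, 0.92, 0.56], [0.65, 0.39, 0.71], [0.52, -0.17, 0.5]], array([ 0.35,  0.94,  0.76,  1.36, -0.84,  1.7 , -0.26]))
(np.float64(1.530845869879761), np.float64(0.017949886681455224), np.float64(0.0013289598319830584), 46, 132, [[-0.03, 0.93, 0.58], [0.23, 0.65, 0.28], [0.55, 0.35, 0.73]], array([ 0.29,  1.  ,  0.91,  1.36, -0.93,  1.77, -0.19]))
(np.float64(1.5676758858579434), np.float64(0.19987206684516207), np.float64(0.001078038190127812), 42, 132, [[-0.27, 0.88, 0.58], [0.46, 0.73, 0.27]], array([ 0.28,  1.01,  0.92,  1.36, -0.94,  1.77, -0.18]))
(np.float64(1.6178365809189807), np.float64(0.005478275903628469), np.float64(0.00022358305015352352), 53, 132, [[-0.25, 0.83, 0.69], [0.53, 0.81, 0.26], [0.53, 0.44, 0.71]], array([ 0.29,  1.  ,  0.91,  1.36, -0.93,  1.77, -0.19]))
```

Extended routes work. I'll take the second one, which ends with the smallest elbow swing, and check it with the other solver.

```bash
cat > p4.py <<'E'
from route import *
j=np.array(r.get_obs()["joints"])
route(j,[(0,.93,.64),(.41,.81,.43),(.55,.49,.73),(.69,-.05,.57),(.519,-.413,.27),(.519,-.413,.16)],132)
E
timeout 400 python3 p4.py
```

```text
[-2.4, 3.4, -4.0, 10.0, -4.8, 6.7, -8.0, 20.0, -7.3, 10.1, -12.0, 30.0, -9.7, 13.4, -16.1, 40.0, -12.1, 16.8, -20.1, 50.0, -14.5, 20.1, -24.1, 60.0, -16.9, 23.5, -28.1, 70.0, -19.3, 26.8, -32.1, 80.0, -21.8, 30.2, -36.1, 90.0, -26.8, 31.7, -35.2, 100.0]
  -> [0.046 0.917 0.617] tilt 35.2 @94 [-2.02  0.81  1.43  0.82 -1.2   1.44 -2.09] err mm 0.1
[2.3, 4.6, 1.0, 10.0, 4.6, 9.3, 1.9, 20.0, 6.9, 14.0, 2.8, 30.0, 9.2, 18.6, 3.8, 32.0, 11.5, 23.3, 4.7, 32.0, 13.8, 28.0, 5.7, 32.0, 16.1, 32.6, 6.6, 32.0, 18.4, 37.3, 7.6, 32.0, 18.9, 39.1, 2.1, 32.0, 19.5, 40.9, -3.3, 32.0]
  -> [0.445 0.73  0.505] tilt 35.2 @94 [-1.58  0.75  1.32  1.19 -1.3   1.45 -1.94] err mm 0.1
[1.4, 1.2, -5.5, 0.0, 2.9, 2.4, -10.9, 0.0, 4.3, 3.6, -16.3, 0.0, 5.7, 4.8, -21.8, 0.0, 7.2, 6.1, -27.2, 0.0, 8.6, 7.3, -32.7, 0.0, 9.5, 12.2, -34.4, 0.0, 10.4, 17.1, -36.0, 0.0, 11.2, 22.0, -37.7, 0.0, 12.1, 27.0, -39.4, 0.0]
  -> [0.601 0.294 0.671] tilt 35.2 @94 [-0.94  0.48  1.23  1.05 -1.13  1.92 -1.61] err mm 0.1
[0.9, 4.9, -1.7, 0.0, 1.7, 9.8, -3.4, 0.0, 2.6, 14.7, -5.1, 0.0, 3.5, 19.6, -6.8, 0.0, 4.3, 24.6, -8.5, 0.0, 5.2, 29.5, -10.2, 0.0, 6.1, 34.4, -11.8, 0.0, 3.8, 39.5, -11.4, 0.0, 1.6, 44.6, -10.9, 0.0, -0.6, 49.6, -10.4, 0.0]
  -> [ 0.633 -0.171  0.47 ] tilt 35.2 @94 [ 0.17  0.52  0.41  1.18 -0.71  1.84 -0.99] err mm 0.1
[-2.2, 5.1, 0.5, 0.0, -4.5, 10.2, 1.0, 0.0, -6.7, 15.3, 1.5, 0.0, -8.9, 20.4, 2.0, 0.0, -11.2, 25.4, 2.5, 0.0, -13.4, 30.5, 2.9, 0.0, -13.4, 33.7, 7.4, 0.0, -13.4, 36.8, 11.9, 0.0]
  -> [ 0.519 -0.413  0.161] tilt 35.2 @94 [ 0.52  0.84  0.42  1.34 -0.64  1.58 -0.41] err mm 0.1
```

Call:
move_arm --rows '[-2.4,3.4,-4,10,-4.8,6.7,-8,20,-7.3,10.1,-12,30,-9.7,13.4,-16.1,40,-12.1,16.8,-20.1,50,-14.5,20.1,-24.1,60,-16.9,23.5,-28.1,70,-19.3,26.8,-32.1,80,-21.8,30.2,-36.1,90,-26.8,31.7,-35.2,100]'

```text
clock: 14.22
tcp_pos: [0.0516, 0.9145, 0.6248]
orientation: [-2.406, -0.787, -0.202]
contact_force: [0.9, -0.4, 0.1]
grip_width: 0.0852
gripper_force: 0.0
```

```bash
sed -i 's/^route(.*/route(j,[(.38,.8,.46),(.55,.45,.6),(.63,-.05,.5),(.519,-.413,.27),(.519,-.413,.16)],32)/' p4.py; python3 -c "
from h import *
st()"; timeout 400 python3 p4.py
```

```text
14.22 tcp [0.0516 0.9145 0.6248] z [-0.038  0.581 -0.813] tilt 35.62 tdir 93.8 x [0.813 0.491 0.313] j [-2.017  0.788  1.387  0.814 -1.15   1.419 -2.104] F [ 0.9 -0.4  0.1] w 0.0852 g 0.0
[2.3, 4.9, 0.8, 10.0, 4.5, 9.9, 1.6, 20.0, 6.8, 14.8, 2.3, 30.0, 9.1, 19.8, 3.1, 32.0, 11.4, 24.7, 3.9, 32.0, 13.6, 29.6, 4.7, 32.0, 15.9, 34.6, 5.5, 32.0, 16.0, 37.8, 1.4, 32.0, 16.2, 41.0, -2.6, 32.0, 16.3, 44.2, -6.7, 32.0]
  -> [0.444 0.669 0.513] tilt 35.6 @94 [-1.63  0.66  1.34  1.32 -1.23  1.44 -1.87] err mm 0.0
[1.8, 2.7, -4.0, 0.0, 3.6, 5.3, -8.1, 0.0, 5.4, 8.0, -12.1, 0.0, 7.3, 10.7, -16.2, 0.0, 9.1, 13.3, -20.2, 0.0, 9.5, 18.5, -22.6, 0.0, 10.0, 23.7, -24.9, 0.0, 10.5, 28.9, -27.3, 0.0, 11.0, 34.1, -29.6, 0.0, 11.5, 39.3, -32.0, 0.0]
  -> [0.595 0.173 0.545] tilt 35.6 @94 [-0.93  0.46  1.3   1.41 -1.03  1.82 -1.24] err mm 0.1
[0.4, 5.2, -2.4, 0.0, 0.9, 10.5, -4.7, 0.0, 1.4, 15.7, -7.1, 0.0, 1.9, 20.9, -9.4, 0.0, 0.1, 26.1, -9.7, 0.0, -1.6, 31.4, -9.9, 0.0, -3.3, 36.7, -10.2, 0.0, -5.0, 41.9, -10.4, 0.0, -6.8, 47.2, -10.7, 0.0, -8.5, 52.5, -10.9, 0.0]
  -> [ 0.547 -0.322  0.327] tilt 35.6 @94 [ 0.13  0.77  0.95  1.36 -0.87  1.89 -0.41] err mm 0.1
[-1.7, 5.2, -0.3, 0.0, -3.4, 10.5, -0.5, 0.0, -3.5, 13.7, 4.0, 0.0, -3.5, 16.9, 8.4, 0.0]
  -> [ 0.519 -0.413  0.16 ] tilt 35.6 @94 [ 0.31  0.99  0.87  1.36 -0.91  1.75 -0.21] err mm 0.1
```

```bash
sed -i 's/^route(.*/route(j,[(.38,.8,.46),(.58,.47,.66),(.70,-.02,.53),(.519,-.413,.27),(.519,-.413,.16)],32)/' p4.py; timeout 400 python3 p4.py
```

```text
[2.3, 4.9, 0.8, 10.0, 4.5, 9.9, 1.6, 20.0, 6.8, 14.8, 2.3, 30.0, 9.1, 19.8, 3.1, 32.0, 11.4, 24.7, 3.9, 32.0, 13.6, 29.6, 4.7, 32.0, 15.9, 34.6, 5.5, 32.0, 16.7, 37.5, 0.9, 32.0, 17.5, 40.4, -3.6, 32.0, 18.3, 43.3, -8.1, 32.0]
  -> [0.455 0.676 0.535] tilt 35.6 @94 [-1.58  0.67  1.33  1.24 -1.24  1.48 -1.91] err mm 0.0
[2.2, 2.0, -4.5, 0.0, 4.4, 4.1, -9.1, 0.0, 6.6, 6.1, -13.6, 0.0, 8.8, 8.2, -18.1, 0.0, 11.0, 10.2, -22.6, 0.0, 11.9, 15.5, -24.7, 0.0, 12.9, 20.9, -26.7, 0.0, 13.8, 26.2, -28.8, 0.0, 14.7, 31.6, -30.8, 0.0, 15.7, 36.9, -32.8, 0.0]
  -> [0.647 0.198 0.587] tilt 35.6 @94 [-0.79  0.56  1.24  1.18 -1.15  1.91 -1.36] err mm 0.1
[0.9, 5.3, -2.1, 0.0, 1.8, 10.7, -4.1, 0.0, 2.7, 16.0, -6.2, 0.0, 3.7, 21.3, -8.2, 0.0, 1.3, 26.4, -8.3, 0.0, -1.0, 31.5, -8.4, 0.0, -3.3, 36.6, -8.5, 0.0, -5.7, 41.7, -8.6, 0.0, -8.0, 46.8, -8.8, 0.0, -10.3, 51.9, -8.9, 0.0]
  -> [ 0.58  -0.282  0.357] tilt 35.6 @94 [ 0.13  0.68  0.79  1.32 -0.82  1.85 -0.58] err mm 0.1
[-2.4, 5.1, -0.1, 0.0, -4.7, 10.2, -0.2, 0.0, -7.1, 15.3, -0.3, 0.0, -7.1, 18.5, 4.2, 0.0, -7.1, 21.7, 8.6, 0.0]
  -> [ 0.519 -0.413  0.16 ] tilt 35.6 @94 [ 0.37  0.93  0.73  1.36 -0.83  1.69 -0.28] err mm 0.1
```

Call:
move_arm --rows '[2.3,4.9,0.8,10,4.5,9.9,1.6,20,6.8,14.8,2.3,30,9.1,19.8,3.1,32,11.4,24.7,3.9,32,13.6,29.6,4.7,32,15.9,34.6,5.5,32,16.7,37.5,0.9,32,17.5,40.4,-3.6,32,18.3,43.3,-8.1,32]'

```text
clock: 15.48
tcp_pos: [0.4537, 0.6769, 0.5308]
orientation: [-2.527, -0.098, 0.027]
contact_force: [-0.2, 0.1, 0.6]
grip_width: 0.0853
gripper_force: 0.0
```

Call:
move_arm --rows '[2.2,2,-4.5,0,4.4,4.1,-9.1,0,6.6,6.1,-13.6,0,8.8,8.2,-18.1,0,11,10.2,-22.6,0,11.9,15.5,-24.7,0,12.9,20.9,-26.7,0,13.8,26.2,-28.8,0,14.7,31.6,-30.8,0,15.7,36.9,-32.8,0]'

```text
clock: 16.73
tcp_pos: [0.647, 0.1998, 0.5861]
orientation: [-2.526, -0.099, 0.026]
contact_force: [-0.2, 0.3, -0.2]
grip_width: 0.0854
gripper_force: 0.0
```

Call:
move_arm --rows '[0.9,5.3,-2.1,0,1.8,10.7,-4.1,0,2.7,16,-6.2,0,3.7,21.3,-8.2,0,1.3,26.4,-8.3,0,-1,31.5,-8.4,0,-3.3,36.6,-8.5,0,-5.7,41.7,-8.6,0,-8,46.8,-8.8,0]'

```text
clock: 17.85
tcp_pos: [0.6004, -0.2377, 0.3878]
orientation: [-2.526, -0.099, 0.026]
contact_force: [0.5, -0.7, 0.1]
grip_width: 0.0855
gripper_force: 0.0
```

```bash
sed -i 's/^route(.*/route(j,[(.519,-.413,.25),(.519,-.413,.16)],0,n=10)/' p4.py; python3 -c "
from h import *
o,m=st(); x=np.array([m[2,1],-m[2,0]]) ; print('roll deg for x horizontal', np.degrees(np.arctan2(m[2,0],m[2,1])))"; timeout 400 python3 p4.py
```

```text
17.85 tcp [ 0.6004 -0.2377  0.3878] z [-0.041  0.575 -0.817] tilt 35.19 tdir 94.1 x [0.997 0.077 0.004] j [ 0.075  0.634  0.76   1.307 -0.815  1.847 -0.684] F [ 0.5 -0.7  0.1] w 0.0855 g 0.0
roll deg for x horizontal 179.59779284366363
[-1.9, 4.3, 0.3, 0.0, -3.8, 8.7, 0.6, 0.0, -5.7, 13.0, 0.9, 0.0, -7.6, 17.3, 1.2, 0.0, -9.5, 21.7, 1.5, 0.0, -9.5, 24.3, 5.2, 0.0, -9.6, 26.9, 8.9, 0.0]
  -> [ 0.519 -0.413  0.16 ] tilt 35.2 @94 [ 0.38  0.92  0.7   1.36 -0.81  1.67 -0.28] err mm 0.0
```

Call:
move_arm --rows '[-1.9,4.3,0.3,0,-3.8,8.7,0.6,0,-5.7,13,0.9,0,-7.6,17.3,1.2,0,-9.5,21.7,1.5,0,-9.5,24.3,5.2,0,-9.6,26.9,8.9,0,-9.6,26.9,8.9,0]'

```text
clock: 18.85
tcp_pos: [0.5184, -0.4102, 0.1572]
orientation: [-2.521, -0.096, 0.032]
contact_force: [0.5, -0.2, 0.4]
grip_width: 0.0854
gripper_force: 0.0
```

```bash
python3 - <<'E'
from h import *
o,m=st(); sh(m,np.array([.5144,-.3555,.0708])-o['tcp_pos'])
s=r.grab_frame("scene"); t=r.grab_frame("top")
cv2.imwrite("pics/g1.png",np.hstack([cv2.resize(s[150:280,140:270],None,fx=3,fy=3,interpolation=3),cv2.resize(t[180:310,380:510],None,fx=3,fy=3,interpolation=3)]))
E
```

```text
18.85 tcp [ 0.5184 -0.4102  0.1572] z [-0.045  0.579 -0.814] tilt 35.5 tdir 94.4 x [ 0.997  0.077 -0.001] j [ 0.374  0.923  0.703  1.362 -0.809  1.675 -0.285] F [ 0.5 -0.2  0.4] w 0.0854 g 0.0
shift cm [0.0, 0.6, 10.2]
```

View pics/g1.png

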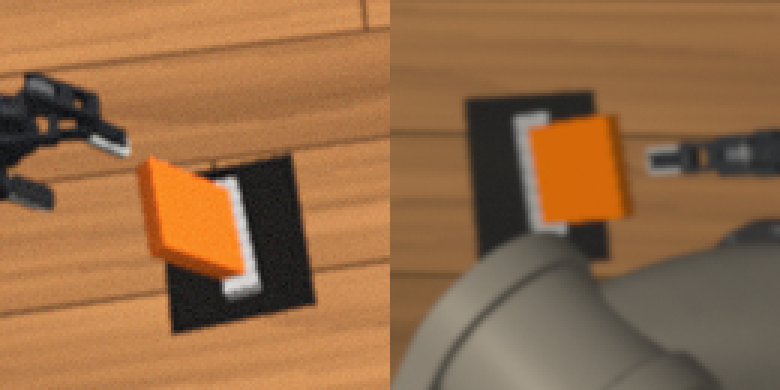

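The fingers straddle the board: in the scene crop the upper finger is at (115,145) and the lower at (40,195), with the board edge at (150,160) between their lines. I'll advance along the tool z.

Call:
move_arm --rows '[0,0.6,3,0,0,0.6,6,0,0,0.6,8.2,0,0,0.6,9.5,0,0,0.6,10.2,0,0,0.6,10.2,0]'

```text
clock: 19.7
tcp_pos: [0.5158, -0.3587, 0.0741]
orientation: [-2.526, -0.099, 0.025]
contact_force: [-0.3, -0.5, 0.5]
grip_width: 0.0856
gripper_force: 0.0
```

Call:
move_arm --rows '[0,0,0,0,0,0,0,0,0,0,0,0,0,0,0,0,0,0,0,0]' --fingers 0 --newtons 25

```text
clock: 20.32
tcp_pos: [0.5156, -0.3585, 0.0741]
orientation: [-2.526, -0.099, 0.025]
contact_force: [-0.0, 0.8, 1.7]
grip_width: 0.0201
gripper_force: 24.5
```

```bash
python3 -c "
from h import *
st()"
```

```text
20.32 tcp [ 0.5156 -0.3585  0.0741] z [-0.041  0.575 -0.817] tilt 35.19 tdir 94.0 x [0.997 0.077 0.004] j [ 0.314  0.959  0.665  1.513 -0.86   1.51  -0.226] F [-0.   0.8  1.7] w 0.0201 g 24.5
```

Gripped at 20.1 mm, so the pads lie flat. Now I'll plan the lift and the entry under the rail, behind the chips.

```bash
cat > p5.py <<'E'
from route import *
def S(sx,sy,z=0):
    a=np.radians(85.7); return np.array([.5869+sx*np.cos(a)-sy*np.sin(a),.0665+sx*np.sin(a)+sy*np.cos(a),z])
OFF=np.array([-.0028,.0406,0])  # TCP -> scraper origin, horizontal
def tcp(sx,sy,z): return S(sx,sy,z)-OFF
if __name__=="__main__":
  j=np.array(r.get_obs()["joints"]); p=pose(j)[0]
  print(p,tcp(.07,.02,.145))
  j=route(j,[p+[0,0,.03],p+[0,.0,.085],(.56,-.15,.16),tcp(-.06,.02,.15),tcp(.07,.02,.145)],0,step=.045)
  print("sweep"); j=route(j,[tcp(.07,.02,.12)],0,step=.03)
  j=route(j,[tcp(-.11,.02,.12)],0,step=.03); j=route(j,[tcp(-.11,.02,.16),tcp(.07,-.025,.145)],0,step=.05)
E
timeout 300 python3 p5.py
```

```text
[ 0.51550757 -0.35858572  0.07398717] [0.57500481 0.09720253 0.145     ]
[0.0, -1.7, -2.5, 0.0, 0.0, -3.3, -4.7, 0.0, 0.0, -4.9, -6.9, 0.0, 1.2, -8.3, -4.6, 0.0, 2.5, -11.6, -2.3, 0.0, 3.7, -15.0, 0.1, 0.0, 4.9, -18.3, 2.4, 0.0, 6.1, -21.7, 4.8, 0.0, 6.5, -24.6, 7.3, 0.0, 7.0, -27.6, 9.8, 0.0]
  -> [ 0.563 -0.072  0.153] tilt 35.2 @94 [-0.15  0.67  0.66  1.83 -0.94  1.34 -0.52] err mm 0.0
[0.5, -3.0, 2.5, 0.0, 1.1, -6.4, 5.1, 0.0, 1.8, -9.8, 7.8, 0.0, 2.5, -13.2, 10.4, 0.0]
  -> [0.575 0.097 0.144] tilt 35.2 @94 [-0.41  0.62  0.59  1.91 -1.06  1.17 -0.69] err mm 0.0
sweep
[-0.1, 1.4, 2.0, 0.0]
  -> [0.575 0.097 0.12 ] tilt 35.2 @94 [-0.39  0.65  0.57  1.92 -1.09  1.15 -0.65] err mm 0.0
[-0.4, 2.4, -1.7, 0.0, -0.9, 4.8, -3.4, 0.0, -1.3, 7.3, -5.1, 0.0, -1.8, 9.7, -6.8, 0.0, -2.2, 12.1, -8.5, 0.0, -2.7, 14.5, -10.3, 0.0]
  -> [ 0.561 -0.082  0.121] tilt 35.2 @94 [-0.12  0.72  0.64  1.83 -0.97  1.31 -0.47] err mm 0.0
[0.0, -2.3, -3.2, 0.0, 1.8, -5.5, -0.4, 0.0, 3.6, -8.8, 2.3, 0.0, 5.4, -12.1, 5.1, 0.0, 7.2, -15.4, 7.9, 0.0]
  -> [0.62  0.094 0.145] tilt 35.2 @94 [-0.38  0.68  0.59  1.8  -1.06  1.22 -0.73] err mm 0.0
```

Call:
move_arm --rows '[0,0,0,0,0,0,0,0]' --fingers 0 --newtons 80

```text
clock: 20.58
tcp_pos: [0.5157, -0.3584, 0.0743]
orientation: [-2.525, -0.099, 0.025]
contact_force: [-2.0, 0.1, 5.1]
grip_width: 0.0196
gripper_force: 77.5
```

Call:
move_arm --rows '[0,-1.0,-1.4,0,0,-2.4,-3.5,0,0,-4.9,-6.9,0,1.2,-8.3,-4.6,0,2.5,-11.6,-2.3,0,3.7,-15,0.1,0,4.9,-18.3,2.4,0,6.1,-21.7,4.8,0,6.5,-24.6,7.3,0,7,-27.6,9.8,0]'

```text
clock: 21.82
tcp_pos: [0.5638, -0.0714, 0.1543]
orientation: [-2.527, -0.099, 0.023]
contact_force: [0.4, 1.2, -3.8]
grip_width: 0.0191
gripper_force: 79.1
```

Call:
move_arm --rows '[0,0,0,0]'

```text
clock: 21.95
tcp_pos: [0.5637, -0.068, 0.1541]
orientation: [-2.523, -0.106, 0.027]
contact_force: [0.9, -0.8, -4.3]
grip_width: 0.0192
gripper_force: 79.4
```

```bash
python3 - <<'E'
from h import *
from p5 import tcp
o,m=st(); p=o['tcp_pos']; sh(m,tcp(.07,.02,.145)-p)
s=r.grab_frame("scene"); t=r.grab_frame("top")
cv2.imwrite("pics/g2.png",np.hstack([cv2.resize(s[170:300,260:400],None,fx=2.8,fy=2.8,interpolation=3),cv2.resize(t[150:280,240:380],None,fx=2.8,fy=2.8,interpolation=3)]))
E
```

```text
21.95 tcp [ 0.5637 -0.068   0.1541] z [-0.043  0.576 -0.816] tilt 35.31 tdir 94.3 x [0.997 0.082 0.005] j [-0.161  0.669  0.658  1.827 -0.946  1.338 -0.522] F [ 0.9 -0.8 -4.3] w 0.0192 g 79.4
shift cm [2.5, -12.8, 10.2]
```

View pics/g2.png

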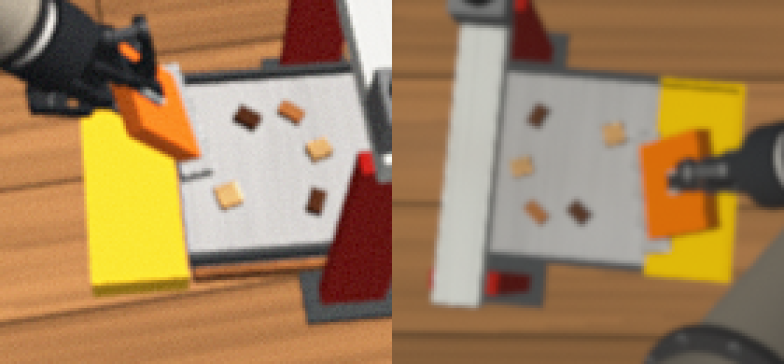

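The scraper is held upright with its foot over the plate edge: in the top crop the foot runs (650,135)–(655,250), about parallel to the edge. All five chips are in place. Now entry behind the chips.

Call:
move_arm --rows '[0.5,-2.6,2.0,0,1,-5.1,4.1,0,1.5,-7.7,6.1,0,2,-10.2,8.2,0,2.3,-12,9.6,0,2.5,-12.8,10.2,0]'

```text
clock: 22.8
tcp_pos: [0.5761, 0.0932, 0.1437]
orientation: [-2.526, -0.099, 0.025]
contact_force: [0.5, -1.0, -3.4]
grip_width: 0.0189
gripper_force: 79.6
```

Call:
move_arm --rows '[0,0.5,0.7,0,0,0.9,1.3,0,0,0.9,1.3,0]'

```text
clock: 23.18
tcp_pos: [0.5756, 0.0917, 0.1266]
orientation: [-2.527, -0.096, 0.027]
contact_force: [0.5, 0.2, -3.9]
grip_width: 0.0191
gripper_force: 79.5
```

```bash
python3 - <<'E'
from h import *
from p5 import tcp
o,m=st(); p=o['tcp_pos']; print(tcp(.07,.02,.12)-p)
E
```

```text
23.18 tcp [0.5756 0.0917 0.1266] z [-0.041  0.574 -0.818] tilt 35.12 tdir 94.1 x [0.997 0.075 0.002] j [-0.391  0.648  0.587  1.916 -1.078  1.161 -0.657] F [ 0.5  0.2 -3.9] w 0.0191 g 79.5
[-0.00062465  0.00551068 -0.00657121]
```

Call:
move_arm --rows '[0.1,-0.7,0.5,0,0.1,-0.6,0.6,0]'

```text
clock: 23.42
tcp_pos: [0.5765, 0.1025, 0.1264]
orientation: [-2.525, -0.1, 0.026]
contact_force: [-0.7, -0.1, -3.5]
grip_width: 0.0188
gripper_force: 79.6
```

Call:
move_arm --rows '[0,0.1,0.15,0,0,0.1,0.15,0]'

```text
clock: 23.68
tcp_pos: [0.5763, 0.1013, 0.1242]
orientation: [-2.526, -0.098, 0.026]
contact_force: [-0.0, 0.2, -4.1]
grip_width: 0.0191
gripper_force: 79.5
```

Call:
move_arm --rows '[0,0.1,0.15,0,0,0.1,0.15,0]'

```text
clock: 23.92
tcp_pos: [0.5764, 0.1014, 0.1224]
orientation: [-2.526, -0.098, 0.026]
contact_force: [0.0, -0.3, -3.4]
grip_width: 0.0189
gripper_force: 79.5
```

Call:
move_arm --rows '[0,0.08,0.12,0,0,0.08,0.12,0]'

```text
clock: 24.18
tcp_pos: [0.5764, 0.1015, 0.121]
orientation: [-2.526, -0.098, 0.026]
contact_force: [-0.7, 0.1, -4.2]
grip_width: 0.0189
gripper_force: 79.5
```

Call:
move_arm --rows '[0,0.08,0.12,0,0,0.08,0.12,0]'

```text
clock: 24.42
tcp_pos: [0.5764, 0.1016, 0.1196]
orientation: [-2.526, -0.098, 0.026]
contact_force: [-0.5, 0.2, -2.9]
grip_width: 0.0187
gripper_force: 79.5
```

Call:
move_arm --rows '[0,0.06,0.08,0,0,0.06,0.08,0]'

```text
clock: 24.68
tcp_pos: [0.5764, 0.1015, 0.1186]
orientation: [-2.526, -0.098, 0.026]
contact_force: [-0.5, -0.1, -4.8]
grip_width: 0.0193
gripper_force: 79.5
```

Call:
move_arm --rows '[0,0.06,0.08,0,0,0.06,0.08,0]'

```text
clock: 24.92
tcp_pos: [0.5765, 0.1015, 0.1177]
orientation: [-2.526, -0.098, 0.025]
contact_force: [-0.2, -1.2, -3.1]
grip_width: 0.0192
gripper_force: 79.9
```

Call:
move_arm --rows '[0,0.08,0.12,0]'

```text
clock: 25.05
tcp_pos: [0.5765, 0.1013, 0.1173]
orientation: [-2.524, -0.099, 0.025]
contact_force: [-6.1, -4.5, 11.1]
grip_width: 0.0192
gripper_force: 81.8
```

Call:
move_arm --rows '[0,0.06,0.09,0,0,0.06,0.09,0]'

```text
clock: 25.3
tcp_pos: [0.5765, 0.1012, 0.1172]
orientation: [-2.523, -0.099, 0.024]
contact_force: [-6.9, -3.7, 12.6]
grip_width: 0.0189
gripper_force: 82.1
```

Contact at TCP z ≈ 0.1173, so the plate is about 47 mm up. I'll ease the press by about 1.2 mm and draw the first sweep.

Call:
move_arm --rows '[0,-0.07,-0.1,0,-0.27,1.41,-1.14,0,-0.55,2.89,-2.19,0,-0.82,4.37,-3.23,0,-1.1,5.85,-4.28,0]'

```text
clock: 25.92
tcp_pos: [0.5715, 0.0276, 0.1171]
orientation: [-2.524, -0.099, 0.024]
contact_force: [0.7, 4.6, 5.9]
grip_width: 0.0192
gripper_force: 81.2
```

```bash
python3 - <<'E'
from h import *
from p5 import tcp,OFF
o,m=st(); p=o['tcp_pos']; sh(m,tcp(-.11,.02,p[2])-p)
E
```

```text
25.93 tcp [0.5715 0.0276 0.1171] z [-0.04   0.576 -0.816] tilt 35.27 tdir 93.9 x [0.997 0.076 0.005] j [-0.289  0.681  0.603  1.9   -1.05   1.209 -0.567] F [0.7 4.6 5.9] w 0.0192 g 81.2
shift cm [-1.8, 8.9, -6.3]
```

Call:
move_arm --rows '[-0.3,1.43,-1.06,0,-0.6,2.88,-2.09,0,-0.9,4.33,-3.11,0,-1.2,5.78,-4.13,0,-1.5,7.2,-5.15,0,-1.75,8.6,-6.13,0,-1.75,8.6,-6.13,0]'

```text
clock: 26.8
tcp_pos: [0.561, -0.0817, 0.1172]
orientation: [-2.528, -0.094, 0.025]
contact_force: [-1.9, -2.6, 10.4]
grip_width: 0.0189
gripper_force: 81.9
```

```bash
python3 - <<'E'
from h import *
from p5 import tcp,OFF
o,m=st(); p=o['tcp_pos']; print(tcp(-.11,.02,p[2])-p)
s=r.grab_frame("scene"); t=r.grab_frame("top")
cv2.imwrite("pics/g3.png",np.hstack([cv2.resize(s[170:300,260:400],None,fx=2.8,fy=2.8,interpolation=3),cv2.resize(t[150:280,240:380],None,fx=2.8,fy=2.8,interpolation=3)]))
E
```

```text
26.8 tcp [ 0.561  -0.0817  0.1172] z [-0.039  0.573 -0.818] tilt 35.07 tdir 93.9 x [0.997 0.073 0.004] j [-0.127  0.726  0.643  1.837 -0.977  1.305 -0.463] F [-1.9 -2.6 10.4] w 0.0189 g 81.9
[ 0.00051222 -0.00059235  0.        ]
```

View pics/g3.png

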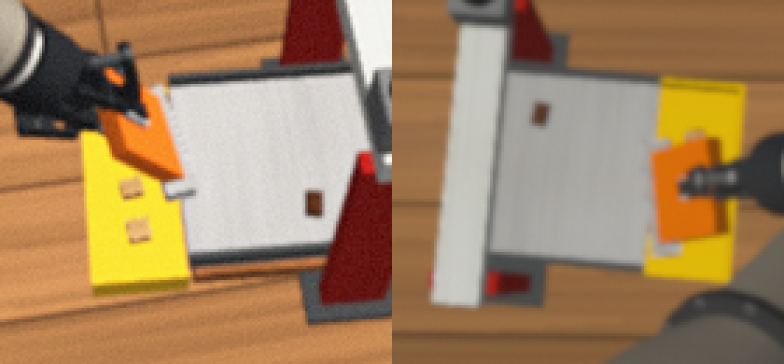

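Only the dark chip at top-crop (540,113) is left on the plate, near station (0.025, −0.05); the others went into the trough. I'll do a second pass centred at station y −22 mm.

```bash
cat > p6.py <<'E'
from p5 import *
j=np.array(r.get_obs()["joints"]); p=pose(j)[0]
j=route(j,[p+[0,0,.026],tcp(.064,-.022,p[2]+.026)],0,step=.042)
A=pose(j)[1]; p=pose(j)[0]; print("down",A.inv().apply([0,0,-1.]),"sweep",A.inv().apply(tcp(-.11,-.022,p[2])-tcp(.064,-.022,p[2]))*100)
E
python3 p6.py
```

```text
[0.0, -1.5, -2.1, 0.0, 1.4, -4.2, -0.2, 0.0, 2.7, -6.9, 1.7, 0.0, 4.1, -9.6, 3.6, 0.0, 5.4, -12.3, 5.5, 0.0, 6.8, -15.0, 7.4, 0.0]
  -> [0.616 0.088 0.143] tilt 35.0 @94 [-0.38  0.68  0.6   1.81 -1.06  1.22 -0.72] err mm 0.0
down [-0.00394283  0.573939    0.81888856] sweep [-2.57272956 14.0863333  -9.88515436]
```

Call:
move_arm --rows '[0,-1.5,-2.1,0,1.4,-4.2,-0.2,0,2.7,-6.9,1.7,0,4.1,-9.6,3.6,0,5.4,-12.3,5.5,0,6.8,-15,7.4,0,6.8,-15,7.4,0]'

```text
clock: 27.78
tcp_pos: [0.6165, 0.0945, 0.1431]
orientation: [-2.526, -0.104, 0.028]
contact_force: [0.2, -0.7, -4.8]
grip_width: 0.0191
gripper_force: 79.8
```

Call:
move_arm --rows '[0,0.7,1.0,0,0,1.2,1.7,0,0,1.3,1.85,0,0,1.3,1.85,0]'

```text
clock: 28.28
tcp_pos: [0.6167, 0.0911, 0.1201]
orientation: [-2.526, -0.097, 0.026]
contact_force: [0.3, 0.4, -4.6]
grip_width: 0.0194
gripper_force: 79.6
```

```bash
python3 - <<'E'
from h import *
from p5 import tcp,OFF
o,m=st(); p=o['tcp_pos']; print(tcp(.064,-.022,.1173)-p)
E
```

```text
28.27 tcp [0.6167 0.0911 0.1201] z [-0.041  0.574 -0.818] tilt 35.15 tdir 94.1 x [0.997 0.076 0.003] j [-0.372  0.71   0.582  1.817 -1.088  1.194 -0.686] F [ 0.3  0.4 -4.6] w 0.0194 g 79.6
[-0.00026735 -0.0030769  -0.00282689]
```

Call:
move_arm --rows '[0,0.12,0.17,0,0,0.19,0.28,0,0,0.19,0.28,0]'

```text
clock: 28.65
tcp_pos: [0.617, 0.0917, 0.1176]
orientation: [-2.526, -0.099, 0.025]
contact_force: [-2.2, -1.0, 0.5]
grip_width: 0.0191
gripper_force: 80.4
```

Call:
move_arm --rows '[-0.26,1.43,-1.005,0,-0.52,2.86,-2.01,0,-0.78,4.29,-3.015,0,-1.04,5.72,-4.02,0,-1.3,7.15,-5.025,0,-1.56,8.58,-6.03,0,-1.82,10.01,-7.035,0,-2.08,11.44,-8.04,0,-2.34,12.87,-9.045,0,-2.6,14.3,-10.05,0]'

```text
clock: 29.9
tcp_pos: [0.6044, -0.0851, 0.1171]
orientation: [-2.525, -0.099, 0.025]
contact_force: [0.9, 4.2, 4.4]
grip_width: 0.019
gripper_force: 81.1
```

```bash
python3 - <<'E'
from h import *
from p5 import tcp,OFF
o,m=st(); p=o['tcp_pos']; print(tcp(-.11,-.022,p[2])-p)
s=r.grab_frame("scene"); t=r.grab_frame("top")
cv2.imwrite("pics/g4.png",np.hstack([cv2.resize(s[170:300,260:400],None,fx=2.8,fy=2.8,interpolation=3),cv2.resize(t[150:280,240:380],None,fx=2.8,fy=2.8,interpolation=3)]))
E
```

```text
29.9 tcp [ 0.6044 -0.0851  0.1171] z [-0.041  0.575 -0.817] tilt 35.23 tdir 94.0 x [0.997 0.077 0.005] j [-0.116  0.778  0.633  1.729 -0.99   1.346 -0.51 ] F [0.9 4.2 4.4] w 0.019 g 81.1
[-0.00096296 -0.00035124  0.        ]
```

View pics/g4.png

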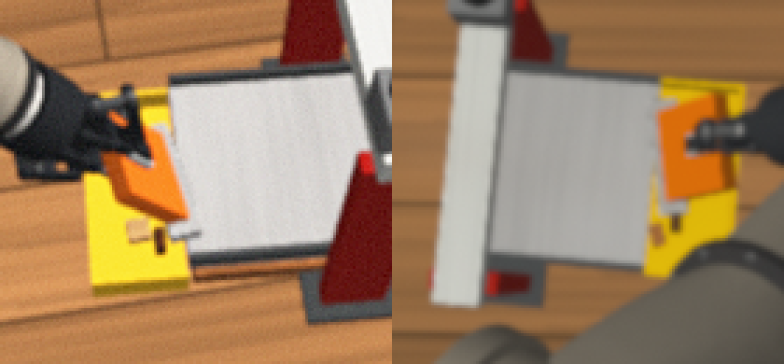

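The plate is empty. In the top crop chips show in the yellow trough at (657,235) and (677,222), with the rest hidden under the scraper. Now back to the mat.

```bash
cat > p7.py <<'E'
from p5 import *
j=np.array(r.get_obs()["joints"]); p=pose(j)[0]
t=np.array([.5062,-.3183,0])-OFF; print(t)
j=route(j,[p+[0,0,.04],(.57,-.16,.16),t+[0,0,.12],t+[0,0,.085]],0,step=.042,n=10)
E
python3 p7.py
```

```text
[ 0.509  -0.3589  0.    ]
[0.0, -2.3, -3.3, 0.0, -1.9, 0.5, -5.4, 0.0, -3.9, 3.2, -7.5, 0.0, -5.1, 6.2, -8.8, 0.0, -6.4, 9.2, -10.1, 0.0, -7.7, 12.3, -11.5, 0.0, -8.9, 15.3, -12.8, 0.0, -10.2, 18.3, -14.1, 0.0, -11.4, 21.3, -15.4, 0.0, -11.5, 23.4, -12.5, 0.0]
  -> [ 0.509 -0.359  0.084] tilt 35.1 @94 [ 0.31  0.94  0.68  1.53 -0.85  1.52 -0.22] err mm 0.0
```

Call:
move_arm --rows '[0,-1.2,-1.7,0,0,-2.3,-3.3,0,-1.9,0.5,-5.4,0,-3.9,3.2,-7.5,0,-5.1,6.2,-8.8,0,-6.4,9.2,-10.1,0,-7.7,12.3,-11.5,0,-8.9,15.3,-12.8,0,-10.2,18.3,-14.1,0,-11.4,21.3,-15.4,0]'

```text
clock: 31.25
tcp_pos: [0.5102, -0.3568, 0.12]
orientation: [-2.528, -0.098, 0.026]
contact_force: [0.8, 0.3, -4.0]
grip_width: 0.0193
gripper_force: 79.9
```

Call:
move_arm --rows '[0,0,0,0,0,0,0,0]'

```text
clock: 31.5
tcp_pos: [0.5109, -0.3551, 0.1199]
orientation: [-2.527, -0.098, 0.025]
contact_force: [0.9, 1.1, -4.1]
grip_width: 0.0191
gripper_force: 80.1
```

```bash
python3 - <<'E'
from h import *
o,m=st(); p=o['tcp_pos']; t=np.array([.509,-.3589,.0]); sh(m,t+[0,0,.082]-p,t+[0,0,.0755]-p)
s=r.grab_frame("scene"); t=r.grab_frame("top")
cv2.imwrite("pics/g5.png",np.vstack([np.hstack([cv2.resize(s[180:290,270:400],None,fx=3,fy=2.7,interpolation=3),cv2.resize(t[160:270,250:380],None,fx=3,fy=2.7,interpolation=3)]),np.hstack([cv2.resize(s[150:280,140:270],None,fx=3,fy=2.2,interpolation=3),cv2.resize(t[180:310,380:510],None,fx=3,fy=2.2,interpolation=3)])]))
E
```

```text
31.5 tcp [ 0.5109 -0.3551  0.1199] z [-0.04   0.574 -0.818] tilt 35.13 tdir 94.0 x [0.997 0.076 0.004] j [ 0.294  0.899  0.697  1.52  -0.835  1.557 -0.249] F [ 0.9  1.1 -4.1] w 0.0191 g 80.1
shift cm [-0.2, 2.5, 2.9]
shift cm [-0.2, 2.9, 3.4]
```

View pics/g5.png

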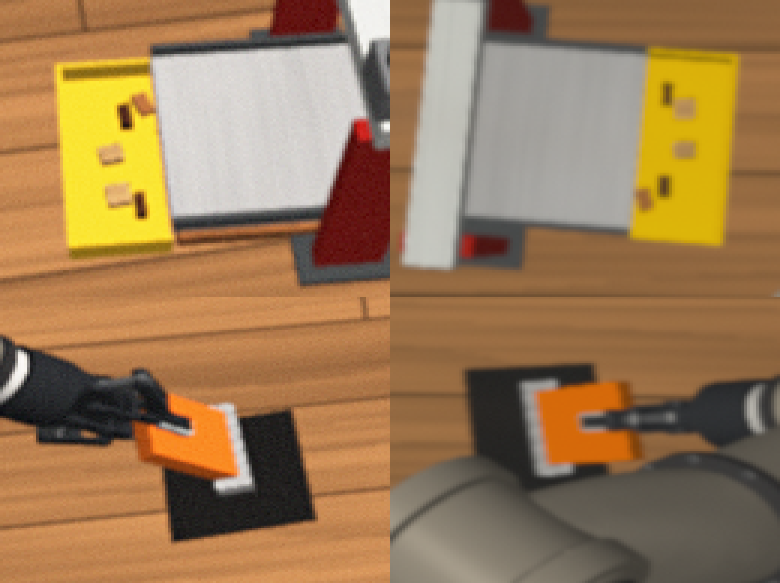

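All five chips lie in the trough, at top-crop (667,95), (685,108), (685,150), (664,187) and (645,198). The scraper hangs level over the mat. Lowering now.

Call:
move_arm --rows '[-0.1,1.2,1.4,0,-0.2,2.2,2.5,0,-0.2,2.5,2.9,0,-0.2,2.65,3.1,0,-0.2,2.75,3.2,0,-0.2,2.75,3.2,0]'

```text
clock: 32.35
tcp_pos: [0.5093, -0.3595, 0.0777]
orientation: [-2.526, -0.099, 0.025]
contact_force: [-0.3, -0.8, -3.7]
grip_width: 0.0188
gripper_force: 80.0
```

```bash
python3 - <<'E'
from h import *
o,m=st(); p=o['tcp_pos']; t=np.array([.509,-.3589,.0742]); print(t-p); sh(m,t-p)
E
```

```text
32.35 tcp [ 0.5093 -0.3595  0.0777] z [-0.04   0.574 -0.818] tilt 35.15 tdir 94.0 x [0.997 0.077 0.004] j [ 0.312  0.953  0.676  1.524 -0.859  1.513 -0.216] F [-0.3 -0.8 -3.7] w 0.0188 g 80.0
[-0.00029682  0.00060897 -0.00353633]
shift cm [-0.0, 0.2, 0.3]
```

Call:
move_arm --rows '[0,0.08,0.12,0,0,0.13,0.2,0,0,0.13,0.2,0]'

```text
clock: 32.72
tcp_pos: [0.5092, -0.3593, 0.0752]
orientation: [-2.526, -0.099, 0.025]
contact_force: [-0.8, -0.8, -3.6]
grip_width: 0.019
gripper_force: 80.2
```

Call:
move_arm --rows '[0,0.04,0.05,0,0,0.04,0.05,0]'

```text
clock: 32.98
tcp_pos: [0.5092, -0.3594, 0.075]
orientation: [-2.526, -0.099, 0.025]
contact_force: [-0.8, -0.6, 0.6]
grip_width: 0.0194
gripper_force: 80.7
```

Call:
move_arm --rows '[0,0.03,0.05,0,0,0.03,0.05,0]'

```text
clock: 33.22
tcp_pos: [0.5091, -0.3595, 0.0748]
orientation: [-2.526, -0.099, 0.025]
contact_force: [-3.4, -0.5, 4.4]
grip_width: 0.0191
gripper_force: 81.4
```

The foot is on the mat. I'll ease the press, lower the grip, open and back out along the tool axis.

Call:
move_arm --rows '[0,-0.02,-0.04,0,0,-0.02,-0.04,0]' --fingers 0 --newtons 20

```text
clock: 33.48
tcp_pos: [0.5091, -0.3594, 0.0748]
orientation: [-2.526, -0.099, 0.025]
contact_force: [-3.3, -0.8, 5.4]
grip_width: 0.0192
gripper_force: 81.4
```

Call:
move_arm --rows '[0,0,0,0,0,0,0,0,0,0,0,0,0,0,0,0,0,0,0,0]' --fingers 1

```text
clock: 34.1
tcp_pos: [0.5092, -0.3593, 0.0743]
orientation: [-2.526, -0.098, 0.026]
contact_force: [0.9, -0.1, 0.8]
grip_width: 0.0853
gripper_force: 0.0
```

Call:
move_arm --rows '[0,0,-1.5,0,0,0,-4,0,0,0,-8,0,0,0,-12,0,0,0,-16,0,0,0,-16,0]'

```text
clock: 34.85
tcp_pos: [0.515, -0.455, 0.2088]
orientation: [-2.532, -0.097, 0.022]
contact_force: [-0.8, 0.2, -1.1]
grip_width: 0.0851
gripper_force: 0.0
```

```bash
python3 - <<'E'
from h import *
st()
s=r.grab_frame("scene"); t=r.grab_frame("top")
cv2.imwrite("pics/g6.png",np.vstack([s[120:320,130:530],np.hstack([cv2.resize(s[180:270,170:260],None,fx=2.22,fy=2.22,interpolation=3),cv2.resize(t[195:285,390:480],None,fx=2.22,fy=2.22,interpolation=3)])]))
E
```

```text
34.85 tcp [ 0.515  -0.455   0.2088] z [-0.037  0.57  -0.821] tilt 34.81 tdir 93.7 x [0.997 0.074 0.006] j [ 0.432  0.918  0.73   1.238 -0.795  1.779 -0.304] F [-0.8  0.2 -1.1] w 0.0851 g 0.0
```

View pics/g6.png

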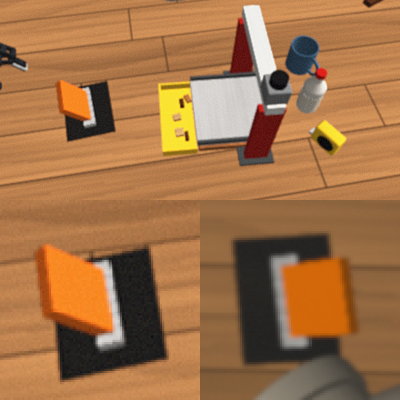

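The scraper stands on its foot in the middle of the mat, with the foot at about (90,107) in the scene crop. The five chips are in the trough, the mug, glue and tape are unmoved, and the gripper is clear.

```bash
python3 -c "
from h import *
print(r.hand_in())"
```

```text
the job is handed in; nothing more can be done
None
```

The job is handed in at about 35 s: all five offcuts are in the yellow trough, the scraper is back on its foot mid-mat and released, and the glue bottle, mug and tape measure were not touched; the one hard moment was about 17 N on the plate at first touch, eased before sweeping.

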